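# Drain the cleaned vial basket and show a vial base to the inspection camera

### The job

The vials have been cleaned: lift the wire basket out of the drained ultrasonic cleaner by its blue grip and hang it by its bail on both prongs of the hook over the drip tray, with the red-capped vial's end of the basket at the open front of the hook, away from the post, and let go of it. Then take the red-capped vial out of the hanging basket and hold it in the air before the inspection camera: on the lens axis, its flat base squarely facing the lens, about 6 cm from the front glass. Finish there, holding it motionless, with the basket left hanging and the other three vials in it; do not touch the camera or shift anything else standing on the bench.

Things in the scene. Friction and masses are not known exactly. Their poses are not given: they have to be found in the camera images.
- cleaner: fixed bench-top ultrasonic cleaner, a white open box 140 mm (its x) by 228 mm (its y) by 100 mm high, empty of liquid; origin at the centre of its underside. The control panel is on its -x side. The steel bath inside is 118 mm by 208 mm, its floor 30 mm above the origin, its rim at 100 mm
- basket: loose steel wire basket, 0.28 kg empty, 200 mm (its x) by 110 mm (its y), walls 36 mm high; origin at the centre of its underside. A fixed bail across its middle carries a bar along its y axis, 140 mm up. Vial seats, 31 mm square, at x = +-80, y = +-33 mm: floor 3 mm, guide wires 9 and 34 mm above the origin. At first it stands in the bath, long side along the bath's, 4 mm play all round
- basket_grip (a point): centre of the flat-sided blue grip moulded on the middle of the bail bar: 12 mm thick (basket's x), 36 mm long (its y), 20 mm high, 140 mm above the basket's underside. From 18 to 42 mm on either side of it the bar is bare 6 mm rod for the prongs; the bail's uprights stand at 52 mm
- drain_stand: fixed steel drain stand; origin on the bench under the hook's seat, open front towards its -x. Drip tray 120 mm wide (its y), from x = -100 to +175 mm, 18 mm high; post 14 mm thick at x = +150 mm, 220 mm high. From the post two parallel 8 mm prongs (y = +-34 mm) reach along -x, rod centre 195 mm high, dip to a seat at x = 0 and turn up to black ball tips at x = -13 mm, top 205 mm high
- hook_seat (a point): middle between the two seats of the hook, 190 mm above the bench: where the middle of the bail bar (basket_grip) lies when the basket hangs; the bar then runs along the stand's y axis, and the basket hangs with its underside at 50 mm
- vial_red: loose glass vial with a RED screw cap, in any of the basket's four seats: glass 27 mm across, 60 mm high, 66 mm with the 24 mm cap, about 30 g; origin at the centre of its flat base, z towards the cap
- vial_green: like it with a GREEN cap, stays in the basket
- vial_black: like it with a BLACK cap, stays in the basket
- vial_black2: like it, a second one with a BLACK cap, stays in the basket
- camera: head of the fixed inspection camera (grey 46 mm square box with a black lens and a flat ring light 62 mm across), on a grey foot of 100 by 84 mm; it looks up and towards the robot. Origin at the centre of the lens's front glass, 126 mm above the bench; its z axis is the optical axis, pointing out of the lens, leaning 0.5 rad from vertical
- beaker: loose glass beaker, 53 mm across, 70 mm high, a bystander; origin at the centre of its underside
- wash_bottle: loose white wash bottle with blue top, 97 x 65 x 184 mm, a bystander; origin at the centre of its underside
- cup: loose small white sample cup, 52 mm across, 22 mm high, a bystander behind the cleaner; origin at the centre of its underside

How it is judged (in metres and radians):
On the way:
1. the basket hangs by its bail on both prongs, let go, the red-capped vial still in it at the open front (distance between basket_grip and hook_seat below 0.015 m and angle between the y axis of basket and the y axis of drain_stand, either way round below 0.15 rad and angle between basket's own z axis and vertical below 0.25 rad and contact force between basket and drain_stand above 1 N and contact force between basket and the arm below 0.1 N and contact force between basket and the fingers below 0.1 N and x of vial_red in the frame of drain_stand below -0.03 m and z of vial_red in the frame of basket below 0.015 m), for 0.3 s.
At the end, for the whole second after the job is handed in: Red-capped vial held still in the fingers alone: base centre 45-75 mm from the front glass, within 12 mm of the optical axis in x and y, axis within 0.15 rad, cap up. Basket let go, hanging level in both hook seats (grip within 15 mm, bar within 0.15 rad), the other three vials seated in it (z of vial_red in the frame of camera between 0.045 and 0.075 m and x of vial_red in the frame of camera between -0.012 and 0.012 m and y of vial_red in the frame of camera between -0.012 and 0.012 m and angle between the z axis of vial_red and the z axis of camera, either way round below 0.15 rad and angle between vial_red's own z axis and vertical below 0.9 rad and linear speed of vial_red below 0.02 m/s and contact force between vial_red and the fingers above 1 N and contact force between vial_red and camera below 0.1 N and distance between basket_grip and hook_seat below 0.015 m and angle between the y axis of basket and the y axis of drain_stand, either way round below 0.15 rad and angle between basket's own z axis and vertical below 0.35 rad and contact force between basket and drain_stand above 1 N and contact force between basket and the fingers below 0.1 N and contact force between basket and the arm below 0.1 N and distance between each of vial_green, vial_black, vial_black2 and basket below 0.1 m and z of each of vial_green, vial_black, vial_black2 in the frame of basket below 0.015 m); the arm keeps its last pose, push and grip.
It fails at once if the inspection camera was touched (contact force between camera and the arm above 0.5 N or contact force between camera and the fingers above 0.5 N or contact force between camera and vial_red above 0.5 N).
It fails at once if the beaker, wash bottle or sample cup was shifted more than 20 mm (distance of any of beaker, wash_bottle, cup from where it was at the start of the episode above 0.02 m).
It also fails if it takes over 69 s, if anything falls off the work surface, if the arm or the gripper's body presses on something with over 40 N, if the wrist force passes 120 N, or if a joint passes its speed limit or range.

### The arm

A 6-joint arm with a two-finger parallel gripper is mounted at the origin on a cart in front of the work surface, level with it; the furniture and walls round the work are solid. World frame = base frame: x ahead of the robot, y to its left, z up, the work surface at z = 0. Lengths are in mm, angles in rad, forces in N, time in s.
With the tool pointing down it reaches from about 275 to 1000 mm from the base axis. Payload 8.4 kg.
Tool frame: the origin (TCP) lies at the very end of the fingers, on their centre line; the grasp point (between the pads) lies 19 mm behind it; z points along the fingers, y is the direction in which the jaws open and shut (so a half turn about z gives the same grasp; the last joint's range is limited). The gripper opens to 85 mm and grips with 20 to 120 N. Pads are 22 mm wide; open, the fingers measure 114 mm over their backs; the gripper's body (76 mm by 85 mm) begins 54 mm behind the grasp point. The pads swing forward as they close: fully open they stand 13 mm farther back than shut.
Start: joints at [1.283, 0.353, 1.633, -0, 1.155, -0.002], TCP at [176.202, 599.65, 199.581] pointing down, gripper open.
Joint ranges: [-2.63, 2.63], [-0.92, 2.1], [0.06, 2.66], [-1.3, 4.44], [0, 2.69], [-3.02, 3.02]. Speed limits (rad/s): [2.22, 2.22, 2.79, 3.14, 3.14, 3.14].

### API

Orientations are given as [roll, pitch, yaw] about the fixed x, y, z axes, in that order (R = Rz(yaw) Ry(pitch) Rx(roll)).
In Python, from rig import r gives the robot as it stands.
- The arm moves only by the tool jog_arm, never from a script. Its argument "increments" is text: rows parted by semicolons, each of 7 numbers parted by spaces: the shift along the tool's x, y, z in cm, then the turn, a rotation vector about the tool's x, y, z in rad, then the opening, from -1 (shut) to 1 (fully open). A call has exactly 8 rows; each row shifts and turns the commanded pose from where the row before left it, along the tool's axes as they then stand; what a row does not reach is not made up. A row lasts 1/10 s, in which the tool goes at most 50 mm and 8.59 degrees, less where a joint would pass 70% of its speed; a pose out of reach is approached as far as the arm can. A call with a gripper value outside its range is refused whole. The fingers move at their own pace and stop on an object; "squeeze" is the grip in N (left out, the last holds). Time passes only in rows, so rows that do not move let the fingers close, or fill a call up. It gives the time, the measured TCP pose, the force and the opening at its end, in the units of the state.
- r.sense(): the state, without advancing time (a new reading comes with each control period).
- r.grab_frame(name): name is "scene" or "side" or "wrist"; returns the picture (480x640x3 uint8, red, green, blue); there is no depth.
- r.camera_info(name): a dict with "K" (3x3 intrinsics, pixels), "rvec" (rotation vector, rad) and "tvec" (3), from world to camera coordinates, as OpenCV has them. Camera axes: x right, y down, z forward; pixel columns grow to the right and rows downward; lengths in mm; the calibration is good to about 2 mm. A picture is of the moment at which its call begins: read the wrist's pose just before it. camera_info takes no time and is no camera call; for the wrist camera it gives the pose at the moment of the call.
- r.sign_off(): hands the job in, once; it reports no verdict.
The state is a dict: "clock": time; "qpos": joint angles; "qvel": joint speeds; "joint_efforts": joint torques, N m; "eef_pos": TCP position; "tcp_rot": TCP orientation; "contact_force": force on the tool from outside, world axes, zero at the start; "wrist_torque": the same for the moment, N m; "opening": opening from 0.0 (shut) to 1.0 (fully open).
Only numpy, scipy, OpenCV 4.12 (cv2) and the standard library are available. Lean on these libraries where they do the work, as an engineer would, in place of code of your own. Each camera call takes 0.05 s, during which the arm holds its last target.

## Working session

There is one attempt and no reset: what is moved stays moved. The work goes in short steps, Python scripts to look and compute and a tool call to move; the robot and the scene stay as the last step left them, time stands still between calls to the robot, and variables do not carry over. Pictures are saved under pics/ and viewed, and the job is handed in when it is done.

Besides the shell and the picture viewer there is one more tool, called after "Request:" as name(argument=value, ...), one argument or row to a line, values as JSON. jog_arm: Moves the arm, as the interface text tells. Its arguments: {"type":"object","properties":{"increments":{"type":"string"},"squeeze":{"type":"number"}},"required":["increments"]}

```bash
mkdir -p pics; ls
python3 - <<'E'
from rig import r
import cv2
s=r.sense(); print(s)
for n in ("scene","side","wrist"):
    ci=r.camera_info(n); print(n,ci)
    cv2.imwrite(f"pics/{n}0.png",r.grab_frame(n)[:,:,::-1])
E
```

```text
pics
{'clock': 0.0, 'qpos': array([ 1.28262744e+00,  3.53693790e-01,  1.63415456e+00, -3.94770140e-06,
        1.15519600e+00, -2.40362554e-03]), 'qvel': array([-0.00038891, -0.00120263,  0.00125519, -0.00067398, -0.00171272,
       -0.00166792]), 'joint_efforts': array([-6.71200542e-04, -6.05254054e+01, -3.42082357e+01, -1.38717905e-04,
        9.29360715e-03,  3.81022190e-06]), 'eef_pos': array([176.03351448, 599.1390405 , 198.82447224]), 'tcp_rot': array([-3.14014095e+00,  1.19981176e-07,  2.85582899e+00]), 'contact_force': array([ 0.8815294 , -0.36839734, -0.31867593]), 'wrist_torque': array([ 0.03020945, -0.00668401,  0.00537072]), 'opening': 0.9981222025975995}
scene {'K': array([[615.31235584,   0.        , 318.10567167],
       [  0.        , 615.31235584, 230.42077198],
       [  0.        ,   0.        ,   1.        ]]), 'rvec': array([ 2.24380667, -1.02959332,  0.40893775]), 'tvec': array([-347.12151817,  428.11794135, 1330.19125161])}
side {'K': array([[433.68068063,   0.        , 309.75654329],
       [  0.        , 433.68068063, 239.42311653],
       [  0.        ,   0.        ,   1.        ]]), 'rvec': array([ 0.42494363, -2.61692294,  1.35627427]), 'tvec': array([566.8059473 , 181.81823875, 888.56383189])}
wrist {'K': array([[406.15266756,   0.        , 318.28243461],
       [  0.        , 406.15266756, 237.11601915],
       [  0.        ,   0.        ,   1.        ]]), 'rvec': array([-2.3270764 , -1.7430057 , -0.24443358]), 'tvec': array([-624.08296924,  -36.33598132,  378.40950348])}
```

View pics/scene0.png

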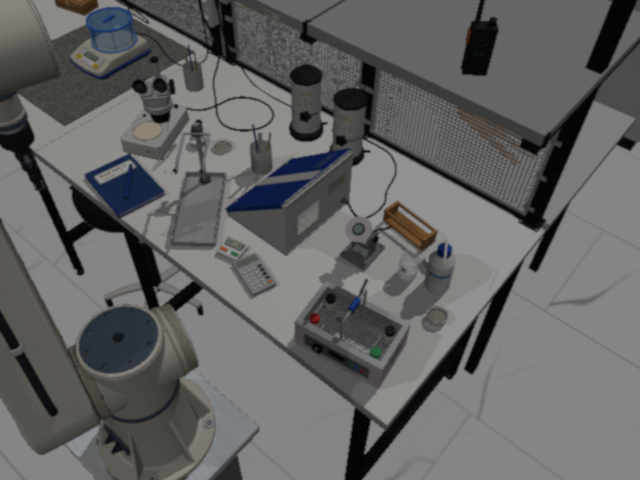

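View pics/side0.png

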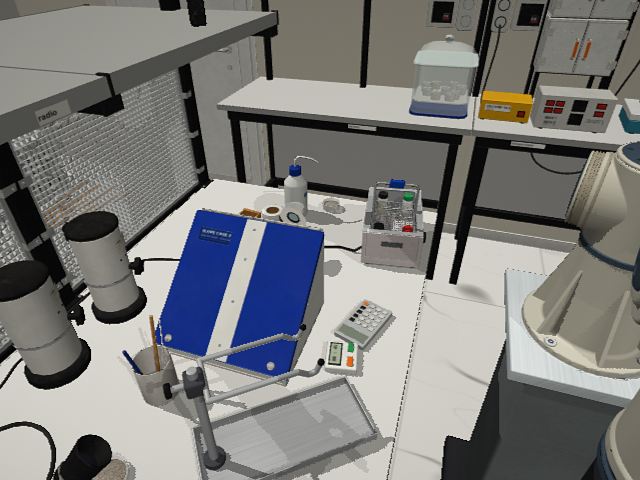

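View pics/wrist0.png

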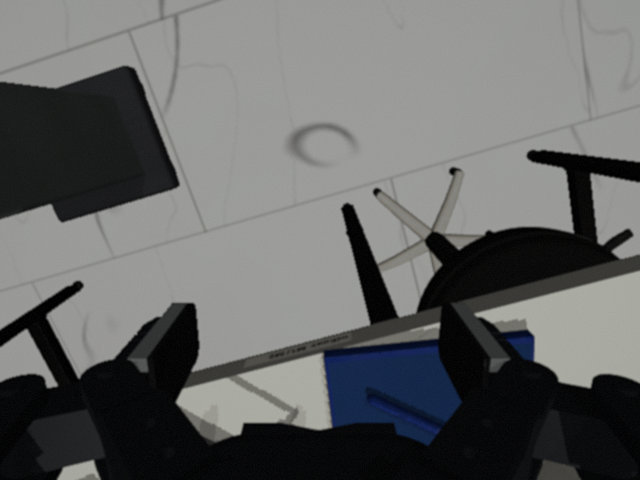

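```bash
cat > h.py <<'E'
import numpy as np, cv2
from scipy.spatial.transform import Rotation as Ro
CI={}
def ci(n):
    from rig import r
    if n=="wrist": return r.camera_info(n)
    if n not in CI: CI[n]=r.camera_info(n)
    return CI[n]
def ray(n,uv,c=None):
    c=c or ci(n); R=cv2.Rodrigues(np.array(c["rvec"]))[0]; t=np.array(c["tvec"])
    d=R.T@np.linalg.inv(c["K"])@np.array([uv[0],uv[1],1.]); return -R.T@t,d/np.linalg.norm(d)
def onz(n,uv,z,c=None):
    o,d=ray(n,uv,c); return o+d*(z-o[2])/d[2]
def tri(rays):
    A=np.zeros((3,3));b=np.zeros(3)
    for o,d in rays:
        P=np.eye(3)-np.outer(d,d);A+=P;b+=P@o
    p=np.linalg.solve(A,b); return p,[np.linalg.norm((np.eye(3)-np.outer(d,d))@(p-o)) for o,d in rays]
def proj(n,p,c=None):
    c=c or ci(n); return cv2.projectPoints(np.atleast_2d(np.array(p,float)),np.array(c["rvec"]),np.array(c["tvec"]),c["K"],None)[0][:,0]
def crop(src,dst,x0,y0,x1,y1,s):
    im=cv2.imread(src)[y0:y1,x0:x1]; cv2.imwrite(dst,cv2.resize(im,None,fx=s,fy=s,interpolation=cv2.INTER_CUBIC))
E
python3 - <<'E'
from h import *
crop("pics/scene0.png","pics/s_a.png",280,200,480,400,3)
crop("pics/scene0.png","pics/s_b.png",140,110,270,270,3.7)
crop("pics/side0.png","pics/d_a.png",260,140,440,290,4)
crop("pics/side0.png","pics/d_b.png",150,300,410,480,3)
for n in("scene","side"): print(n,ray(n,(320,240)))
E
```

```text
scene (array([-210.38621503, -602.0394527 , 1290.91952649]), array([ 0.50267558,  0.40356699, -0.76449392]))
side (array([326.20369706, 769.54190185, 667.28475668]), array([ 0.24959629, -0.77853673, -0.5758318 ]))
```

View pics/s_a.png

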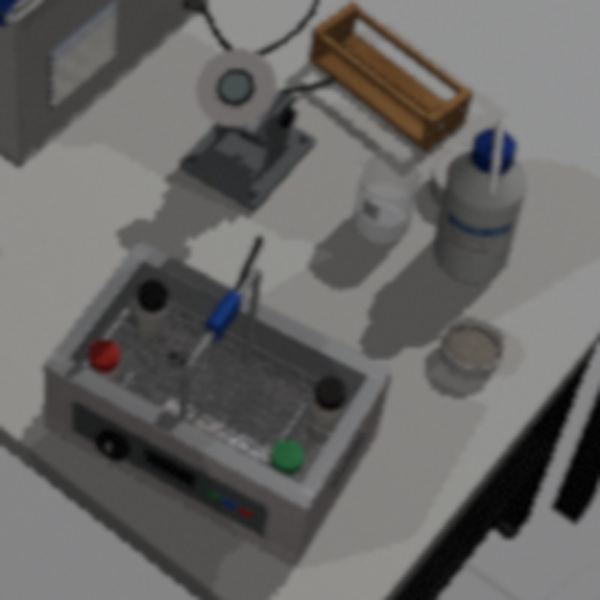

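View pics/s_b.png

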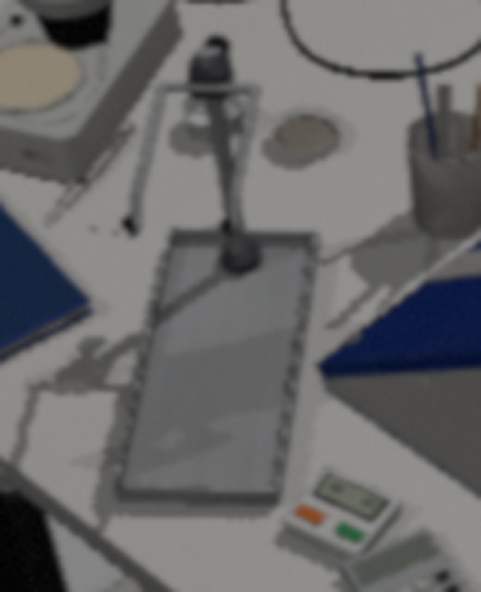

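View pics/d_a.png

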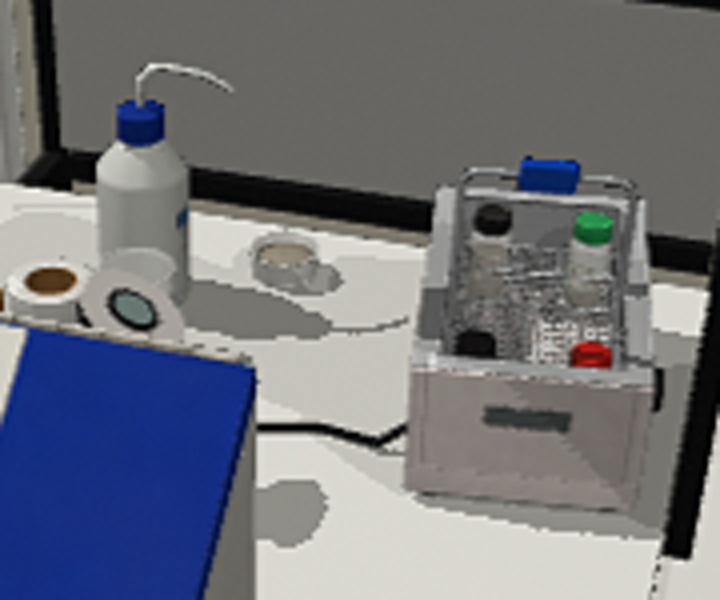

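View pics/d_b.png

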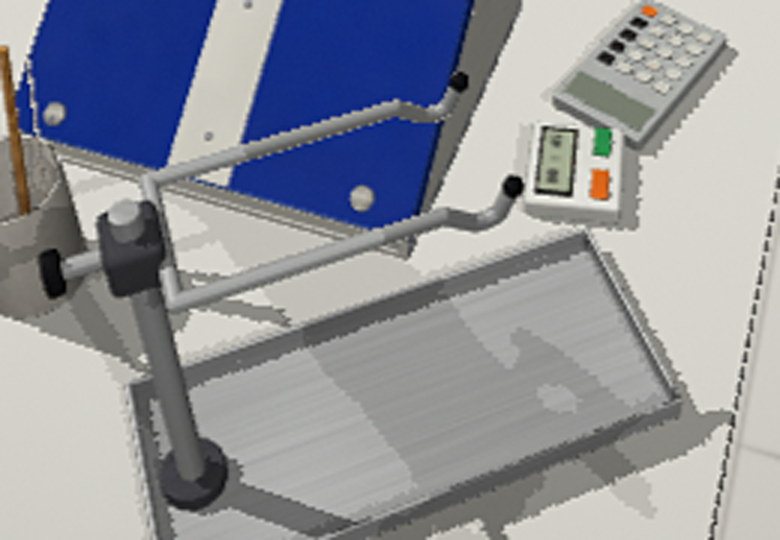

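Run:
```python
from h import *
def T(name,a,b,z=None):
    p,e=tri([ray("scene",a),ray("side",b)]); print(name,p.round(1),np.round(e,1), '' if z is None else (onz("scene",a,z).round(1),onz("side",b,z).round(1)))
def cent(n,roi,lo,hi,lo2=None,hi2=None):
    im=cv2.cvtColor(cv2.imread(f"pics/{n}0.png"),cv2.COLOR_BGR2HSV); x0,y0,x1,y1=roi
    m=cv2.inRange(im[y0:y1,x0:x1],lo,hi)
    if lo2: m|=cv2.inRange(im[y0:y1,x0:x1],lo2,hi2)
    k,l,st,c=cv2.connectedComponentsWithStats(m); i=1+np.argmax(st[1:,4])
    st=st[i].copy(); st[0]+=x0; st[1]+=y0
    print(n,st, c[i]+[x0,y0]); return c[i]+[x0,y0]
B=((105,120,30),(130,255,255)); Rd=((0,140,30),(8,255,255),(172,140,30),(180,255,255)); G=((45,100,30),(85,255,255))
bs=cent("scene",(340,280,370,320),*B); bd=cent("side",(380,170,410,200),*B); T("grip",bs,bd,170)
rs=cent("scene",(300,300,330,330),*Rd); rd=cent("side",(395,215,425,240),*Rd); T("red",rs,rd,96)
gs=cent("scene",(360,340,390,365),*G); gd=cent("side",(395,185,425,210),*G); T("green",gs,gd,96)
T("lens",(358.3,229),(292.8,217.3),126)
for n,a,b in(("tipA",(201.6,171.6),(303,327.3)),("tipB",(175,171),(321,362.3))): T(n,a,b,201)
T("tipA'",(175,171),(303,327.3),201)
T("postfoot",(204.5,179),(215,460))
# tray corners
for uv in((172,242),(214,243)): print("tray scene",onz("scene",uv,18).round(1))
for uv in((345,378),(376,434)): print("tray side",onz("side",uv,18).round(1))
# posttop
T("posttop",(198,122),(191,373),220)
```

```text
scene [349 297  11  16  95] [354.13684211 304.09473684]
side [389 179  16  10 124] [396.79032258 183.55645161]
grip [ 436.1 -185.1  170.4] [0.5 0.5] (array([ 435.7, -185. ,  170. ]), array([ 436.7, -186.4,  170. ]))
scene [310 314  10  10  80] [314.4375 318.0875]
side [403 225  10   7  60] [407.41666667 228.45      ]
red [ 390.4 -112.    94.7] [1.3 1.3] (array([ 388.3, -112.6,   96. ]), array([ 391.4, -110.9,   96. ]))
scene [371 347  10  11  89] [375.43820225 351.70786517]
side [403 193  10   8  67] [407.92537313 196.50746269]
green [ 412.6 -269.8   92.7] [0.8 0.8] (array([ 410.1, -270.7,   96. ]), array([ 412.9, -264.5,   96. ]))
lens [650.4 -34.6 122.9] [1. 1.] (array([646.8, -36.3, 126. ]), array([649.8, -30.9, 126. ]))
tipA [485.7 352.1 195.8] [0.7 0.7] (array([481.6, 347.4, 201. ]), array([484.7, 356.4, 201. ]))
tipB [441.8 404.4 195.8] [0.2 0.2] (array([438.4, 399.6, 201. ]), array([440.7, 408.3, 201. ]))
tipA' [453.1 386.5 221.8] [23.5 23.5] (array([438.4, 399.6, 201. ]), array([484.7, 356.4, 201. ]))
postfoot [587.9 486.5   6.7] [0.9 0.9] 
tray scene [359.6 364.2  18. ]
tray scene [431.1 277.2  18. ]
tray side [434.4 286.2  18. ]
tray side [360.1 373.6  18. ]
posttop [593.6 484.8 215. ] [4.3 4.3] (array([595.3, 481.8, 220. ]), array([585.8, 489.7, 220. ]))
```

Run:
```python
from h import *
crop("pics/scene0.png","pics/s_c.png",215,130,385,270,4.5)
crop("pics/side0.png","pics/d_c.png",150,195,350,395,3)
c=ci("wrist"); from rig import r
s=r.sense(); R=Ro.from_euler("xyz",s["tcp_rot"]).as_matrix()
o,d=ray("wrist",(318,237),c); print("cam in tool",R.T@(o-s["eef_pos"]),"dir",R.T@d)
Rc=cv2.Rodrigues(c["rvec"])[0]; print((R.T@Rc.T).round(3))
```

```text
cam in tool [  69.84798104   -0.45897039 -174.4069853 ] dir [-2.75639461e-01  6.27903789e-05  9.61261090e-01]
[[ 0.001 -0.961 -0.276]
 [ 1.     0.     0.001]
 [-0.001 -0.276  0.961]]
```

View pics/s_c.png

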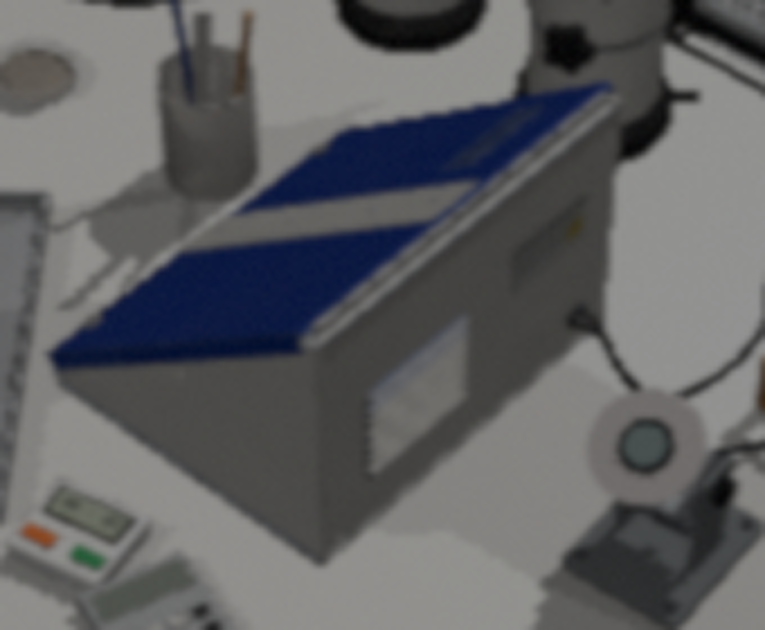

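View pics/d_c.png

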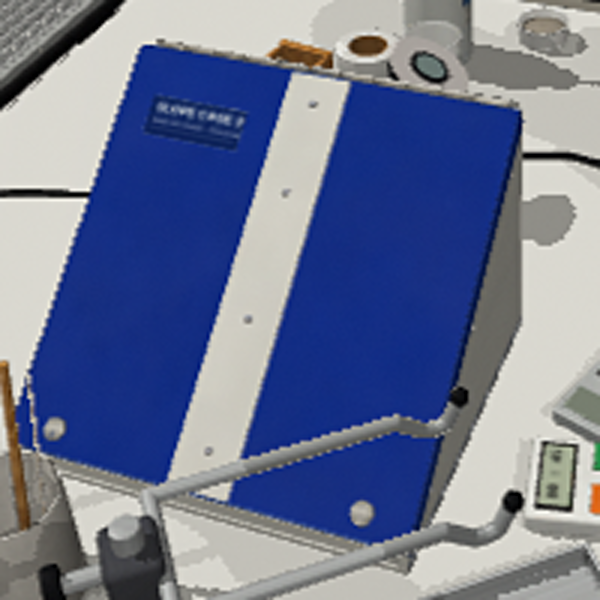

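Run:
```python
from h import *
def T(name,a,b):
    p,e=tri([ray("scene",a),ray("side",b)]); print(name,p.round(1),np.round(e,1))
T("nearhigh",(283.9,206.7),(323.3,231.7));T("farhigh",(351,150),(201.7,209.7));T("nearlow",(227,210),(286.7,381))
print(onz("scene",(215+322/4.5,130+563/4.5),0))
# camera foot
for uv in((180,160),(252,208),(315,143)): print("foot",onz("scene",(280+uv[0]/3,200+uv[1]/3),10).round(1))
print("beaker", onz("scene",(408,279),0).round(1),"bottle",onz("scene",(438,290),0).round(1))
# ring ellipse
im=cv2.imread("pics/scene0.png"); import sys
```

```text
nearhigh [531.  108.7 199.2] [0.5 0.5]
farhigh [796.3 111.4 202.7] [0.8 0.8]
nearlow [530.3 330.6  27.7] [2.2 2.2]
[538.76528137 112.75777831   0.        ]
foot [631.5   3.8  10. ]
foot [631.1 -77.5  10. ]
foot [726.9 -75.5  10. ]
beaker [ 688.1 -179.4    0. ] bottle [ 710.1 -258.1    0. ]
```

```bash
cat >> h.py <<'E'
def Rdown(yaw): return Ro.from_euler("xyz",[np.pi,0,yaw]).as_matrix()
def plan(T0,wps,vmax=45,wmax=0.13,nrows=None,g=1):
    """T0=(p,R); wps list of (p,R) or (p,R,n); prints rows 0.01cm/0.001rad, closed on rounded accumulations"""
    p,R=np.array(T0[0],float),np.array(T0[1],float); rows=[]
    for w in wps:
        q,Q=np.array(w[0],float),w[1]
        p0,R0=p.copy(),R.copy(); rv=Ro.from_matrix(R0.T@Q).as_rotvec()
        n=w[2] if len(w)>2 else max(1,int(np.ceil(max(np.linalg.norm(q-p0)/vmax,np.linalg.norm(rv)/wmax))))
        for k in range(1,n+1):
            pt=p0+(q-p0)*k/n; Rt=R0@Ro.from_rotvec(rv*k/n).as_matrix()
            d=np.round(R.T@(pt-p)/10,1); t=np.round(Ro.from_matrix(R.T@Rt).as_rotvec(),2)
            rows.append(" ".join(f"{x:g}" for x in [*(d+0),*(t+0),g])); p=p+R@d*10; R=R@Ro.from_rotvec(t).as_matrix()
    while len(rows)%8: rows.append(f"0 0 0 0 0 0 {g}")
    for i in range(0,len(rows),8): print("; ".join(rows[i:i+8])+"\n")
    print("end",p.round(1),Ro.from_matrix(R).as_euler("xyz").round(3))
def cur():
    from rig import r
    s=r.sense(); return s["eef_pos"],Ro.from_euler("xyz",s["tcp_rot"]).as_matrix()
E
python3 - <<'E'
from h import *
D=Rdown
plan(([176.2,599.65,199.6],D(2.856)),[([330,480,300],D(2.3)),([470,150,310],D(1.3)),([445,-120,310],D(0.4)),([436,-185,270],D(0.14))])
E
```

```text
-3.6 -1.4 -2 0 0 0.11 1; -3.8 -1 -2 0 0 0.11 1; -3.8 -0.7 -2 0 0 0.11 1; -3.9 -0.1 -2 0 0 0.11 1; -3.9 0.2 -2 0 0 0.12 1; -4.3 -1.4 -0.1 0 0 0.12 1; -4.3 -0.9 -0.2 0 0 0.13 1; -4.5 -0.4 -0.1 0 0 0.12 1

-4.5 0.3 -0.1 0 0 0.13 1; -4.4 0.7 -0.2 0 0 0.12 1; -4.3 1.4 -0.1 0 0 0.13 1; -4.1 1.8 -0.1 0 0 0.12 1; -3.8 2.3 -0.1 0 0 0.13 1; -3.8 0.7 0 0 0 0.13 1; -3.7 1.2 0 0 0 0.13 1; -3.5 1.7 0 0 0 0.12 1

-3.3 2 0 0 0 0.13 1; -2.9 2.5 0 0 0 0.13 1; -2.7 2.9 0 0 0 0.13 1; -2.2 3.1 0 0 0 0.13 1; -1.7 2.8 2 0 0 0.13 1; -1.3 3.1 2 0 0 0.13 1; 0 0 0 0 0 0 1; 0 0 0 0 0 0 1

end [ 435.8 -185.5  269.6] [3.142 0.    0.136]
```

Request:
jog_arm(
  increments="-3.6 -1.4 -2 0 0 0.11 1; -3.8 -1 -2 0 0 0.11 1; -3.8 -0.7 -2 0 0 0.11 1; -3.9 -0.1 -2 0 0 0.11 1; -3.9 0.2 -2 0 0 0.12 1; -4.3 -1.4 -0.1 0 0 0.12 1; -4.3 -0.9 -0.2 0 0 0.13 1; -4.5 -0.4 -0.1 0 0 0.12 1",
  squeeze=60,
)

```text
clock: 0.95
eef_pos: [382.2, 354.5, 303.6]
tcp_rot: [3.141, 0.0, 1.921]
contact_force: [0.8, -0.1, 0.9]
opening: 1.003
```

Request:
jog_arm(
  increments="-4.5 0.3 -0.1 0 0 0.13 1; -4.4 0.7 -0.2 0 0 0.12 1; -4.3 1.4 -0.1 0 0 0.13 1; -4.1 1.8 -0.1 0 0 0.12 1; -3.8 2.3 -0.1 0 0 0.13 1; -3.8 0.7 0 0 0 0.13 1; -3.7 1.2 0 0 0 0.13 1; -3.5 1.7 0 0 0 0.12 1",
)

```text
clock: 1.75
eef_pos: [458.6, 32.4, 309.4]
tcp_rot: [-3.141, 0.0, 0.91]
contact_force: [0.5, 0.0, 0.8]
opening: 1.005
```

Request:
jog_arm(
  increments="-3.3 2 0 0 0 0.13 1; -2.9 2.5 0 0 0 0.13 1; -2.7 2.9 0 0 0 0.13 1; -2.2 3.1 0 0 0 0.13 1; -1.7 2.8 2 0 0 0.13 1; -1.3 3.1 2 0 0 0.13 1; 0 0 0 0 0 0 1; 0 0 0 0 0 0 1",
)

```text
clock: 2.55
eef_pos: [435.1, -185.8, 269.2]
tcp_rot: [-3.141, 0.001, 0.135]
contact_force: [0.0, -0.4, 0.2]
opening: 1.0
```

Run:
```python
from h import *
from rig import r
c=ci("wrist"); im=r.grab_frame("wrist"); cv2.imwrite("pics/w1.png",im[:,:,::-1])
hsv=cv2.cvtColor(im,cv2.COLOR_RGB2HSV); m=cv2.inRange(hsv,(105,120,30),(130,255,255))
k,l,st,ce=cv2.connectedComponentsWithStats(m)
for i in range(1,k):
    if st[i,4]>60: print(st[i],ce[i],onz("wrist",ce[i],170,c).round(1),onz("wrist",ce[i],180,c).round(1))
print(r.sense()["eef_pos"],r.sense()["tcp_rot"],r.sense()["clock"],r.sense()["qpos"].round(2))
```

```text
[308 198  17  54 867] [316.088812   224.79700115] [ 435.3 -184.5  170. ] [ 437.8 -184.2  180. ]
[ 435.64471306 -185.28272351  269.76401649] [-3.14112526e+00 -4.16340124e-06  1.36651654e-01] 2.6 [-0.41  0.05  1.86  0.    1.24  1.03]
```

View pics/w1.png

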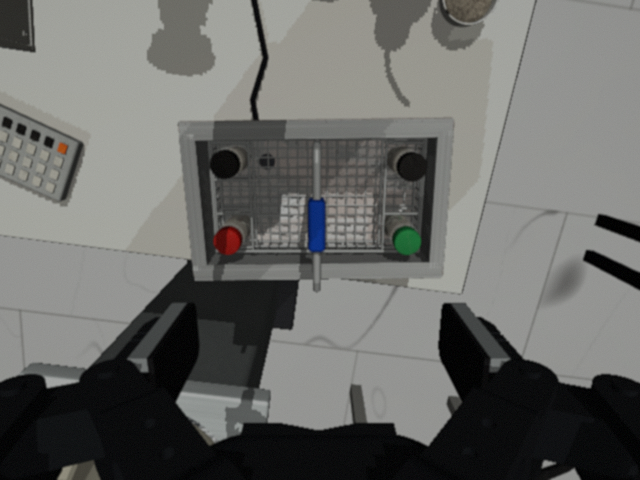

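Request:
jog_arm(
  increments="0 0 4 0 0 0 1; 0 0 4 0 0 0 1; 0 0 3.8 0 0 0 1; 0 0 0 0 0 0 -1; 0 0 0 0 0 0 -1; 0 0 0 0 0 0 -1; 0 0 0 0 0 0 -1; 0 0 0 0 0 0 -1",
  squeeze=80,
)

```text
clock: 3.4
eef_pos: [436.5, -185.8, 153.0]
tcp_rot: [3.14, -0.002, 0.136]
contact_force: [-0.2, -0.7, -0.3]
opening: 0.143
```

Request:
jog_arm(
  increments="0 0 0 0 0 0 -1; 0 0 -0.5 0 0 0 -1; 0 0 -1.5 0 0 0 -1; 0 0 -2.5 0 0 0 -1; 0 0 -3 0 0 0 -1; 0 0 -3 0 0 0 -1; 0 0 -2 0 0 0 -1; 0 0 -1 0 0 0 -1",
  squeeze=80,
)

```text
clock: 4.2
eef_pos: [436.3, -185.9, 288.9]
tcp_rot: [3.14, -0.003, 0.136]
contact_force: [0.4, 0.8, 0.2]
opening: 0.002
```

Run:
```python
from h import *
from rig import r
cv2.imwrite("pics/side2.png",r.grab_frame("side")[:,:,::-1]); crop("pics/side2.png","pics/side2c.png",340,100,460,290,3.1)
print(r.sense()["contact_force"],r.sense()["eef_pos"])
```

```text
[1.06614406 0.06588084 0.90562732] [ 436.62991382 -186.04774486  289.4461797 ]
```

View pics/side2c.png

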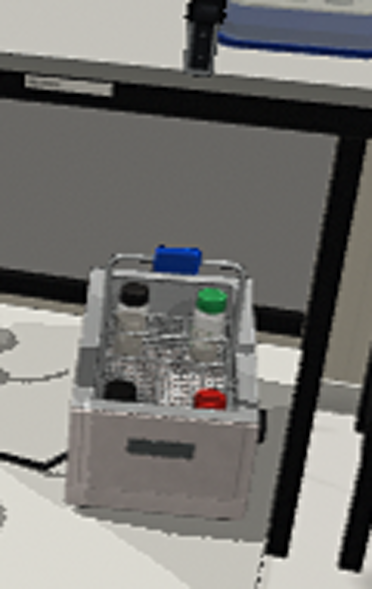

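Request:
jog_arm(
  increments="0 0 0 0 0 0 1; 0 0 0 0 0 0 1; 0 0 0 0 0 0 1; 0 0 0 0 0 0 1; 0 0 0 0 0 0 1; 0 0 3 0 0 0 1; 0 0 4 0 0 0 1; 0 0 3 0 0 0 1",
  squeeze=110,
)

```text
clock: 5.05
eef_pos: [435.0, -185.3, 184.8]
tcp_rot: [-3.141, 0.001, 0.136]
contact_force: [0.5, -0.1, 0.4]
opening: 1.006
```

Request:
jog_arm(
  increments="0 0 2 0 0 0 1; 0 0 2 0 0 0 1; 0 0 0 0 0 0 -1; 0 0 0 0 0 0 -1; 0 0 0 0 0 0 -1; 0 0 0 0 0 0 -1; 0 0 0 0 0 0 -1; 0 0 0 0 0 0 -1",
)

```text
clock: 5.85
eef_pos: [435.9, -184.8, 147.3]
tcp_rot: [-3.14, -0.001, 0.135]
contact_force: [-0.2, 6.6, 4.5]
opening: 0.055
```

Request:
jog_arm(
  increments="0 0 0 0 0 0 -1; 0 0 0 0 0 0 -1; 0 0 0 0 0 0 -1; 0 0 0 0 0 0 -1; 0 0 0 0 0 0 -1; 0 0 0 0 0 0 -1; 0 0 0 0 0 0 -1; 0 0 0 0 0 0 -1",
)

```text
clock: 6.65
eef_pos: [435.9, -184.7, 147.2]
tcp_rot: [-3.14, -0.001, 0.135]
contact_force: [1.0, 6.8, 4.8]
opening: 0.05
```

Run:
```python
from h import *
from rig import r
cv2.imwrite("pics/side3.png",r.grab_frame("side")[:,:,::-1]); crop("pics/side3.png","pics/side3c.png",340,100,460,290,3.1)
cv2.imwrite("pics/w3.png",r.grab_frame("wrist")[:,:,::-1])
print(r.sense()["contact_force"],r.sense()["eef_pos"],r.sense()["opening"])
```

```text
[-1.06402568  6.92369988  4.98195095] [ 435.87587518 -184.66072763  147.25705658] 0.05264624201171798
```

View pics/w3.png

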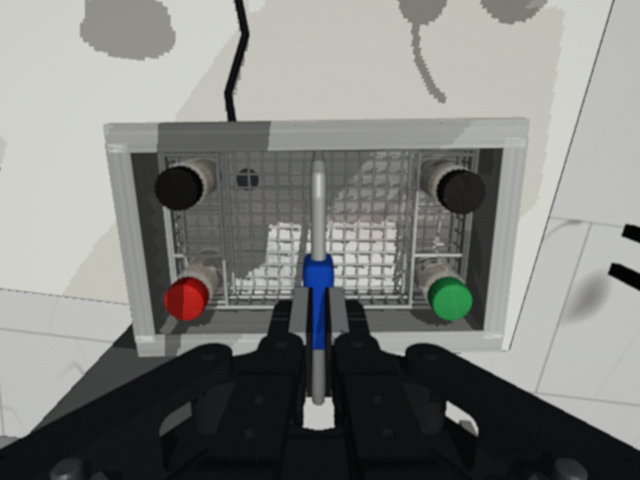

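View pics/side3c.png

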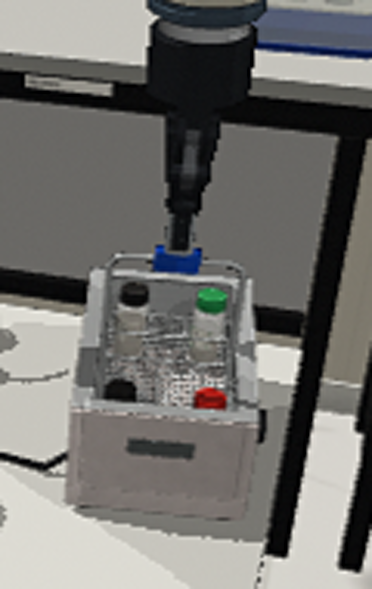

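Run:
```python
from h import *
for z in (147,166,170,180): 
    p=proj("side",[436,-185,z])[0]; print(z,p,((p-[340,100])*3.1).round(0))
crop("pics/side3.png","pics/side3d.png",375,150,420,200,12)
crop("pics/w3.png","pics/w3d.png",260,230,380,420,3.1)
```

```text
147 [396.04311794 192.20081419] [174. 286.]
166 [396.82665424 185.31857918] [176. 264.]
170 [396.99368066 183.85149323] [177. 260.]
180 [397.41445598 180.15558966] [178. 248.]
```

View pics/side3d.png

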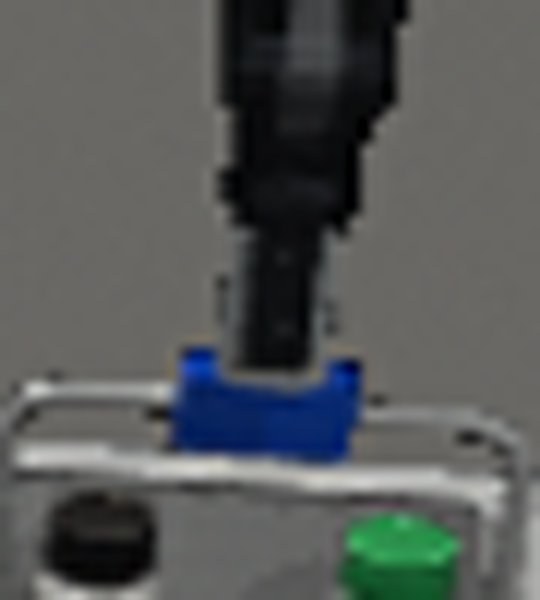

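View pics/w3d.png

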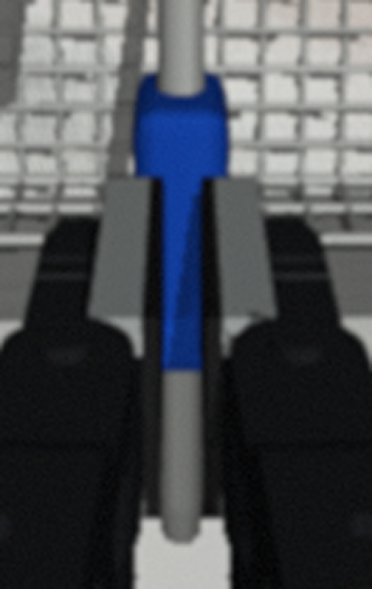

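Request:
jog_arm(
  increments="0 0 0 0 0 0 1; 0 0 0 0 0 0 1; 0 0 0 0 0 0 1; 0 0 0 0 0 0 1; 0 0 1.5 0 0 0 1; 0 0 1.3 0 0 0 1; 0 0 0 0 0 0 -1; 0 0 0 0 0 0 -1",
)

```text
clock: 7.55
eef_pos: [435.6, -185.6, 118.7]
tcp_rot: [-3.141, 0.0, 0.136]
contact_force: [0.7, 0.9, 0.5]
opening: 0.696
```

Request:
jog_arm(
  increments="0 0 0 0 0 0 -1; 0 0 0 0 0 0 -1; 0 0 0 0 0 0 -1; 0 0 0 0 0 0 -1; 0 0 0 0 0 0 -1; 0 0 0 0 0 0 -1; 0 0 0 0 0 0 -1; 0 0 0 0 0 0 -1",
)

```text
clock: 8.35
eef_pos: [435.6, -185.2, 118.8]
tcp_rot: [-3.141, 0.0, 0.136]
contact_force: [-1.4, 5.3, 4.5]
opening: 0.116
```

Run:
```python
from h import *
from rig import r
cv2.imwrite("pics/side4.png",r.grab_frame("side")[:,:,::-1]); crop("pics/side4.png","pics/side4c.png",375,150,420,200,12)
print(r.sense()["contact_force"],r.sense()["eef_pos"],r.sense()["opening"],r.sense()["qpos"])
```

```text
[-0.92839582  5.28522995  3.74549229] [ 435.55030884 -185.20603098  118.74633803] 0.11947375154381527 [-4.05584785e-01  2.21178147e-01  2.02621248e+00  5.76913218e-04
  8.94526585e-01  1.02914223e+00]
```

View pics/side4c.png

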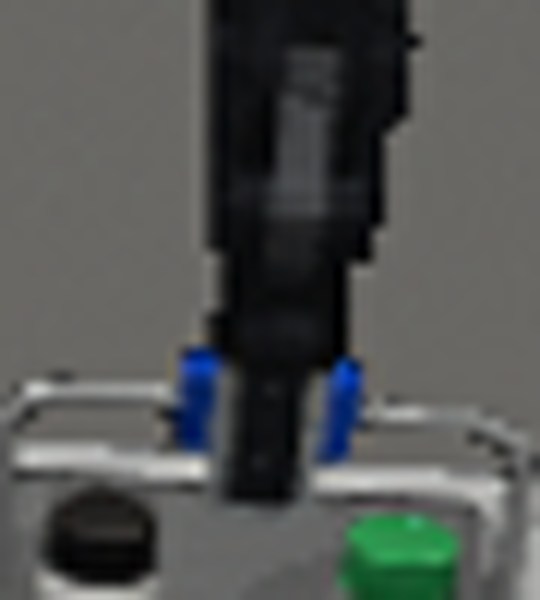

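Request:
jog_arm(
  increments="0 0 -0.3 0 0 0 -1; 0 0 -1 0 0 0 -1; 0 0 -2 0 0 0 -1; 0 0 -2.5 0 0 0 -1; 0 0 -2.5 0 0 0 -1; 0 0 -2.5 0 0 0 -1; 0 0 -1.2 0 0 0 -1; 0 0 0 0 0 0 -1",
)

```text
clock: 9.2
eef_pos: [436.5, -186.1, 240.2]
tcp_rot: [3.14, -0.003, 0.136]
contact_force: [-0.0, -0.0, -5.2]
opening: 0.119
```

Run:
```python
from h import *
from rig import r
cv2.imwrite("pics/side5.png",r.grab_frame("side")[:,:,::-1]); crop("pics/side5.png","pics/side5c.png",340,80,460,280,3)
s=r.sense();print(s["contact_force"],s["eef_pos"],s["opening"])
```

```text
[-0.06087838 -0.82206942 -5.49985909] [ 435.72184935 -185.71745655  238.73698753] 0.12153265048818454
```

View pics/side5c.png

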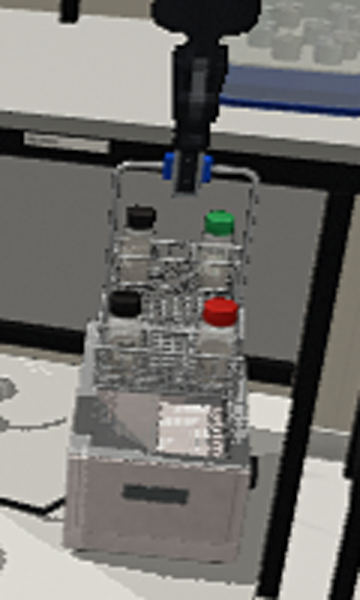

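Run:
```python
from h import *
D=Rdown
plan(([435.7,-185.7,238.7],D(.136)),[([430,-90,310],D(.45),3),([405,100,315],D(1.2),6),([380,220,315],D(1.75),4),([360,292,310],D(2.276),5)],g=-1)
```

```text
0.2 -3.2 -2.4 0 0 -0.1 -1; 0.6 -3.1 -2.4 0 0 -0.11 -1; 0.9 -3.1 -2.3 0 0 -0.1 -1; 1 -3 -0.1 0 0 -0.13 -1; 1.4 -2.9 -0.1 0 0 -0.12 -1; 1.7 -2.7 -0.1 0 0 -0.13 -1; 2 -2.5 -0.1 0 0 -0.12 -1; 2.4 -2.2 0 0 0 -0.13 -1

2.5 -1.8 -0.1 0 0 -0.12 -1; 2.6 -1.7 0 0 0 -0.14 -1; 2.8 -1.3 0 0 0 -0.14 -1; 2.9 -0.9 0 0 0 -0.14 -1; 3 -0.5 0 0 0 -0.13 -1; 1.5 -0.1 0.1 0 0 -0.11 -1; 1.5 0 0.1 0 0 -0.1 -1; 1.5 0.2 0.1 0 0 -0.11 -1

1.5 0.3 0.1 0 0 -0.1 -1; 1.4 0.5 0.1 0 0 -0.11 -1; 0 0 0 0 0 0 -1; 0 0 0 0 0 0 -1; 0 0 0 0 0 0 -1; 0 0 0 0 0 0 -1; 0 0 0 0 0 0 -1; 0 0 0 0 0 0 -1

end [360.2 292.3 309.7] [3.142 0.    2.276]
```

Request:
jog_arm(
  increments="0.2 -3.2 -2.4 0 0 -0.1 -1; 0.6 -3.1 -2.4 0 0 -0.11 -1; 0.9 -3.1 -2.3 0 0 -0.1 -1; 1 -3 -0.1 0 0 -0.13 -1; 1.4 -2.9 -0.1 0 0 -0.12 -1; 1.7 -2.7 -0.1 0 0 -0.13 -1; 2 -2.5 -0.1 0 0 -0.12 -1; 2.4 -2.2 0 0 0 -0.13 -1",
)

```text
clock: 10.05
eef_pos: [407.8, 70.1, 312.0]
tcp_rot: [-3.14, 0.002, 1.081]
contact_force: [1.1, -0.6, -4.5]
opening: 0.124
```

Request:
jog_arm(
  increments="2.5 -1.8 -0.1 0 0 -0.12 -1; 2.6 -1.7 0 0 0 -0.14 -1; 2.8 -1.3 0 0 0 -0.14 -1; 2.9 -0.9 0 0 0 -0.14 -1; 3 -0.5 0 0 0 -0.13 -1; 1.5 -0.1 0.1 0 0 -0.11 -1; 1.5 0 0.1 0 0 -0.1 -1; 1.5 0.2 0.1 0 0 -0.11 -1",
)

```text
clock: 10.85
eef_pos: [367.4, 263.7, 309.6]
tcp_rot: [-3.139, 0.001, 2.07]
contact_force: [-0.2, 0.8, -4.8]
opening: 0.121
```

Request:
jog_arm(
  increments="1.5 0.3 0.1 0 0 -0.1 -1; 1.4 0.5 0.1 0 0 -0.11 -1; 0 0 0 0 0 0 -1; 0 0 0 0 0 0 -1; 0 0 0 0 0 0 -1; 0 0 0 0 0 0 -1; 0 0 0 0 0 0 -1; 0 0 0 0 0 0 -1",
)

```text
clock: 11.65
eef_pos: [360.4, 292.2, 309.6]
tcp_rot: [3.141, 0.0, 2.275]
contact_force: [0.8, 0.4, -3.9]
opening: 0.121
```

Run:
```python
from h import *
from rig import r
import numpy as np
c=r.camera_info("wrist"); s=r.sense();print(s["contact_force"],s["eef_pos"],s["tcp_rot"],s["opening"],s["clock"])
np.savez("w6.npz",**c)
for n in("side","wrist","scene"): cv2.imwrite(f"pics/{n}6.png",r.grab_frame(n)[:,:,::-1])
```

```text
[ 0.75235353  0.44462737 -3.90152922] [360.38518373 292.16736542 309.64477957] [3.14145295e+00 6.87524774e-05 2.27485649e+00] 0.12087300792259284 11.65
```

View pics/side6.png

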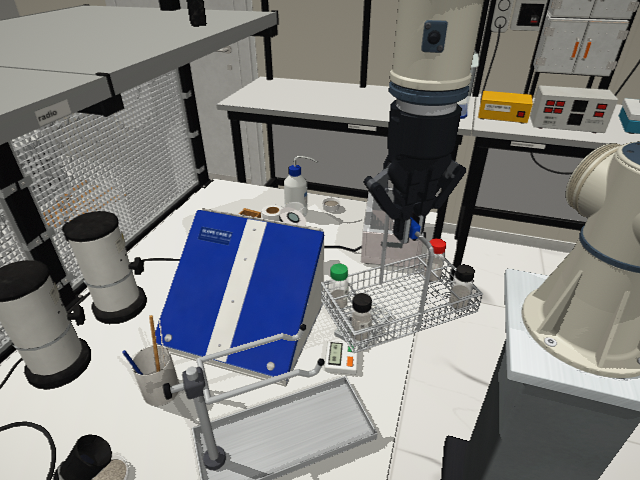

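View pics/wrist6.png

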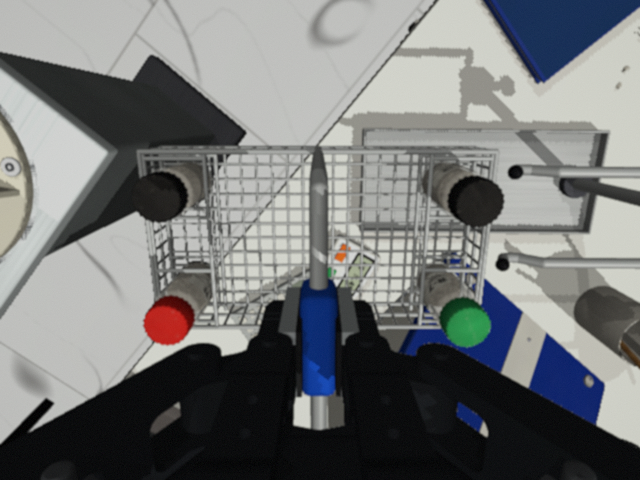

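View pics/scene6.png

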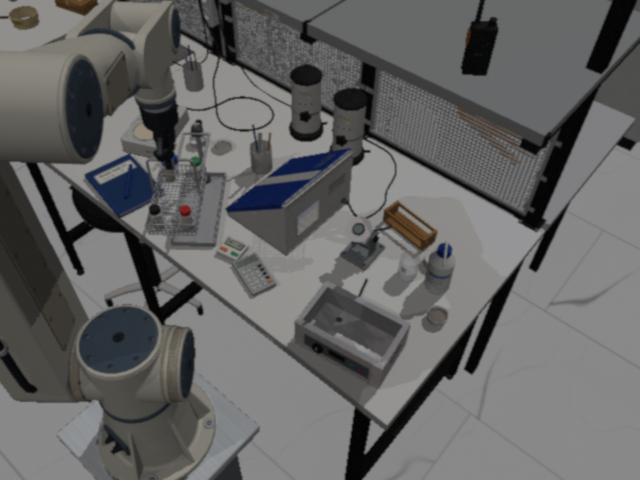

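Run:
```python
from h import *
z=np.load("w6.npz"); c={k:z[k] for k in z}
im=cv2.imread("pics/wrist6.png",0)
P=[]
for (x,y) in((515,172),(503,264)):
    roi=im[y-12:y+12,x-12:x+12]; m=(roi<45).astype(np.uint8); k,l,st,ce=cv2.connectedComponentsWithStats(m); i=1+np.argmax(st[1:,4]); uv=ce[i]+[x-12,y-12]
    w=onz("wrist",uv,200,c); print(uv,st[i],w.round(1)); P.append(w)
P=np.array(P); d=P[0]-P[1]; print(np.linalg.norm(d), "yaw", np.arctan2(-d[0],d[1]), "mid",P.mean(0))
# prong along-axis direction
for a,b in(((520,172),(605,174)),((508,264),(620,263))):
    A=onz("wrist",a,195,c);B=onz("wrist",b,195,c); print(np.arctan2(*(B-A)[[1,0]]))
# tri with the side
for uvw,uvs in ((P[0],(321,362.3)),(P[1],(303,327.3))): 
    o=ray("wrist",(318,237),c)[0]; d=uvw-o; print(tri([(o,d/np.linalg.norm(d)),ray("side",uvs)]))
# grip from wrist
hsv=cv2.cvtColor(cv2.imread("pics/wrist6.png"),cv2.COLOR_BGR2HSV)[275:400,295:345]
m=cv2.inRange(hsv,(105,120,30),(130,255,255)); ys,xs=np.where(m); print("blue rows",ys.min()+275,ys.max()+275)
for v in (ys.min()+275,ys.max()+275): print(onz("wrist",(319,v),370,c).round(1))
yaw=2.275
```

```text
[515.         171.74045802] [  6   6  13  12 131] [441.6 407.9 200. ]
[502.13513514 263.3963964 ] [  6   5  11  13 111] [485. 356. 200.]
67.60910684124691 yaw 0.6969721376206839 mid [463.31324972 381.93614597 200.        ]
0.6812574043209411
0.7136695943313401
(array([441.10380323, 407.7688428 , 200.51785428]), [np.float64(0.2596879312316117), np.float64(0.2596879312315435)])
(array([484.76791498, 355.98150733, 200.52348017]), [np.float64(0.06095231695713732), np.float64(0.06095231695709435)])
blue rows 280 395
[345.1 310.  370. ]
[371.4 279.1 370. ]
```

Request:
jog_arm(
  increments="0 0 2.5 0 0 0 -1; 0 0 3.5 0 0 0 -1; 0 0 3.5 0 0 0 -1; 0 0 3 0 0 0 -1; 0 0 1.4 0 0 0 -1; 0 0 0 0 0 0 -1; 0.1 2 0 0 0 0 -1; 0 2 0 0 0 0 -1",
)

```text
clock: 12.6
eef_pos: [391.0, 320.0, 171.9]
tcp_rot: [3.14, -0.0, 2.276]
contact_force: [0.5, 0.4, -3.5]
opening: 0.122
```

Run:
```python
from h import *
from rig import r
s=r.sense();print(s["contact_force"],s["eef_pos"],s["tcp_rot"],s["opening"],s["clock"])
for n in("side",): cv2.imwrite(f"pics/{n}7.png",r.grab_frame(n)[:,:,::-1])
```

```text
[ 0.5023339   0.37635694 -3.47370337] [390.97567206 319.98948949 171.88529028] [ 3.13980718e+00 -1.03992494e-05  2.27571204e+00] 0.12228549153024375 12.6
```

View pics/side7.png

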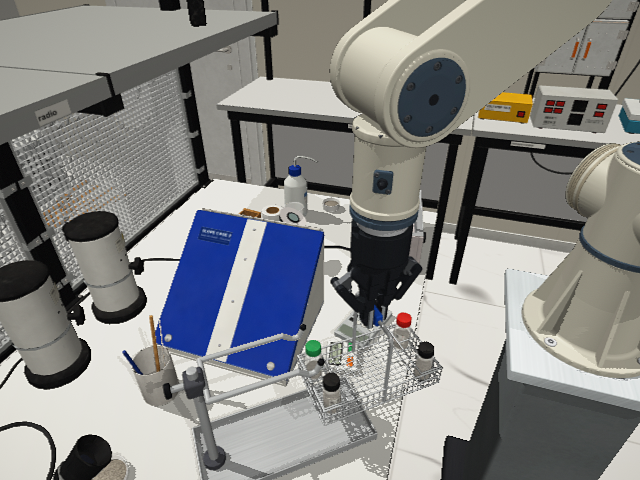

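Request:
jog_arm(
  increments="0 2 0 0 0 0 -1; 0 2 0 0 0 0 -1; 0 2 0 0 0 0 -1; 0 2 0 0 0 0 -1; 0 1.6 0 0 0 0 -1; 0 1.2 0 0 0 0 -1; 0 0 0 0 0 0 -1; 0 0 0 0 0 0 -1",
)

```text
clock: 13.45
eef_pos: [471.9, 388.8, 170.7]
tcp_rot: [-3.141, -0.0, 2.276]
contact_force: [-1.4, -0.1, -4.5]
opening: 0.125
```

Run:
```python
from h import *
from rig import r
s=r.sense();print(s["contact_force"],s["eef_pos"],s["tcp_rot"],s["opening"],s["clock"])
for n in("side","wrist"): cv2.imwrite(f"pics/{n}8.png",r.grab_frame(n)[:,:,::-1])
crop("pics/side8.png","pics/side8c.png",150,250,400,450,3)
```

```text
[-1.36248249 -0.14377437 -4.48012382] [471.92421326 388.80514619 170.73907557] [-3.14091725e+00 -1.10423330e-05  2.27576005e+00] 0.12483227042039019 13.45
```

View pics/side8c.png

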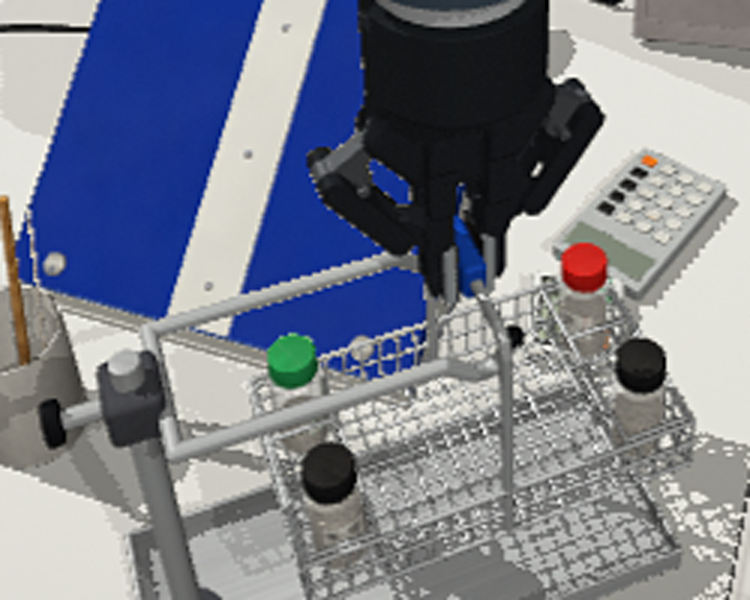

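View pics/wrist8.png

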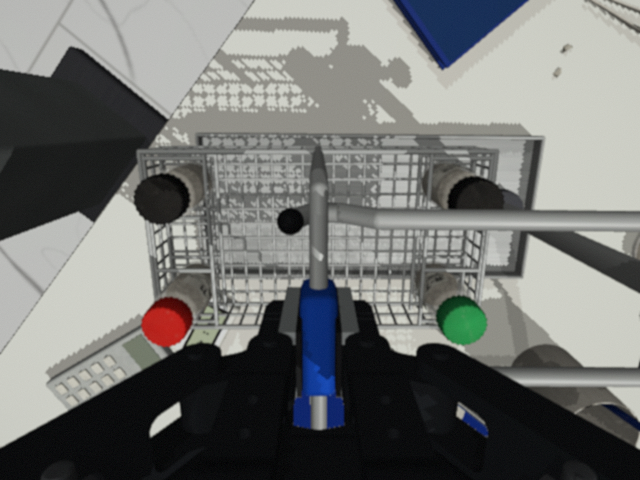

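Request:
jog_arm(
  increments="0 0 0.8 0 0 0 -1; 0 0 0.8 0 0 0 -1; 0 0 0.7 0 0 0 -1; 0 0 0.4 0 0 0 -1; 0 0 0.2 0 0 0 -1; 0 0 0 0 0 0 -1; 0 0 0 0 0 0 -1; 0 0 0 0 0 0 -1",
)

```text
clock: 14.35
eef_pos: [472.4, 389.2, 141.8]
tcp_rot: [3.141, 0.0, 2.276]
contact_force: [-0.4, 0.3, -4.4]
opening: 0.124
```

Request:
jog_arm(
  increments="0 0 0.1 0 0 0 -1; 0 0 0.1 0 0 0 -1; 0 0 0 0 0 0 -1; 0 0 0.1 0 0 0 -1; 0 0 0.1 0 0 0 -1; 0 0 0 0 0 0 -1; 0 0 0 0 0 0 -1; 0 0 0 0 0 0 -1",
)

```text
clock: 15.15
eef_pos: [473.0, 389.7, 138.8]
tcp_rot: [3.14, -0.0, 2.276]
contact_force: [-0.2, -0.9, 4.7]
opening: 0.121
```

Run:
```python
from h import *
from rig import r
s=r.sense();print(s["contact_force"],s["eef_pos"],s["tcp_rot"],s["opening"],s["clock"])
for n in("side","wrist"): cv2.imwrite(f"pics/{n}9.png",r.grab_frame(n)[:,:,::-1])
crop("pics/side9.png","pics/side9c.png",150,250,400,450,3)
```

```text
[-0.21871917 -0.85397148  4.66571151] [472.95209223 389.68797842 138.76880144] [ 3.13965291e+00 -5.23803840e-05  2.27571895e+00] 0.12105208497888832 15.15
```

View pics/side9c.png

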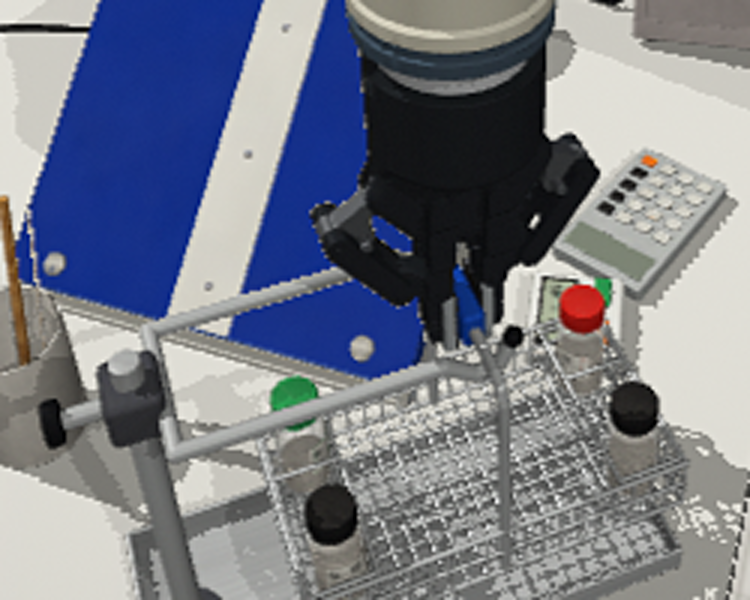

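Request:
jog_arm(
  increments="0 0 -0.1 0 0 0 -1; 0 0 0 0 0 0 -0.6; 0 0 0 0 0 0 -0.5; 0 0 0 0 0 0 -0.3; 0 0 0 0 0 0 -0.2; 0 0 0 0 0 0 -0.2; 0 0 0 0 0 0 -0.2; 0 0 0 0 0 0 -0.2",
)

```text
clock: 16.05
eef_pos: [472.3, 389.1, 138.6]
tcp_rot: [-3.142, 0.0, 2.276]
contact_force: [0.6, 0.3, -0.7]
opening: 0.403
```

Run:
```python
from h import *
from rig import r
s=r.sense();print(s["contact_force"],s["eef_pos"],s["tcp_rot"],s["opening"],s["clock"])
for n in("side","wrist"): cv2.imwrite(f"pics/{n}10.png",r.grab_frame(n)[:,:,::-1])
crop("pics/side10.png","pics/side10c.png",150,250,400,450,3)
```

```text
[ 0.58663633  0.33632614 -0.74229746] [472.29918878 389.12563592 138.56116975] [-3.14153547e+00  5.60178365e-06  2.27581350e+00] 0.40254678467671845 16.05
```

View pics/side10c.png

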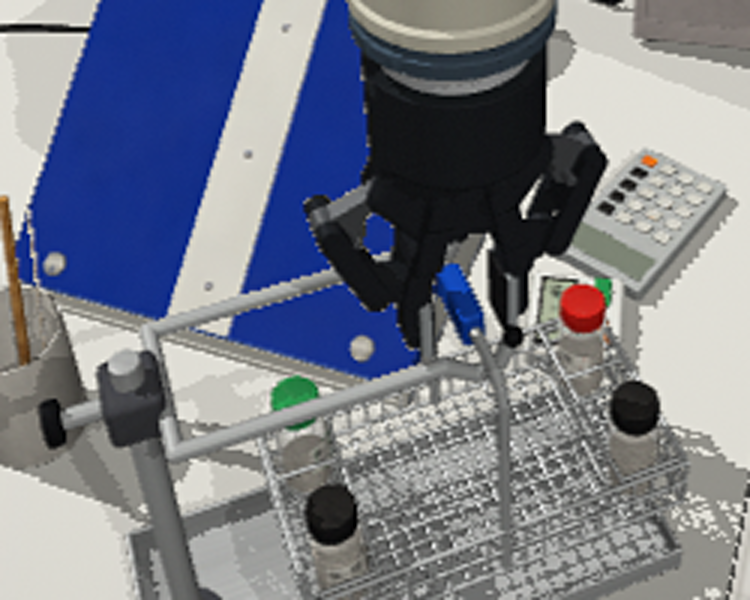

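View pics/wrist10.png

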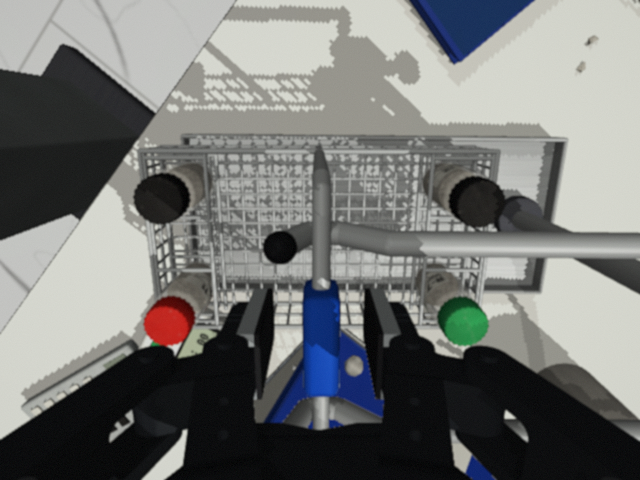

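Run:
```python
from h import *
D=Rdown
plan(([472.3,389.1,138.6],D(2.276)),[([472.3,389.1,230],D(2.276),3),([433,313.5,200],D(3.84),12)],g=0.2)
```

```text
0 0 -3 0 0 0 0.2; 0 0 -3.1 0 0 0 0.2; 0 0 -3 0 0 0 0.2; -0.3 -0.7 0.2 0 0 -0.13 0.2; -0.2 -0.6 0.3 0 0 -0.13 0.2; 0 -0.7 0.2 0 0 -0.13 0.2; 0 -0.8 0.3 0 0 -0.13 0.2; 0.1 -0.7 0.2 0 0 -0.13 0.2

0.1 -0.7 0.3 0 0 -0.13 0.2; 0.3 -0.6 0.2 0 0 -0.13 0.2; 0.4 -0.6 0.3 0 0 -0.13 0.2; 0.4 -0.6 0.2 0 0 -0.13 0.2; 0.5 -0.5 0.3 0 0 -0.13 0.2; 0.6 -0.4 0.2 0 0 -0.13 0.2; 0.6 -0.4 0.3 0 0 -0.13 0.2; 0 0 0 0 0 0 0.2

end [432.8 313.2 199.6] [-3.142  0.    -2.447]
```

Request:
jog_arm(
  increments="0 0 -1 0 0 0 -0.2; 0 0 -3 0 0 0 -0.2; 0 0 -3 0 0 0 -0.2; 0 0 -2.1 0 0 0 -0.2; -0.3 -0.7 0.2 0 0 -0.13 0; -0.2 -0.6 0.3 0 0 -0.13 0.2; 0 -0.7 0.2 0 0 -0.13 0.2; 0 -0.8 0.3 0 0 -0.13 0.2",
)

```text
clock: 16.95
eef_pos: [458.8, 363.6, 220.5]
tcp_rot: [3.141, 0.001, 2.801]
contact_force: [0.2, 0.5, -0.3]
opening: 0.6
```

Request:
jog_arm(
  increments="0.1 -0.7 0.2 0 0 -0.13 0.2; 0.1 -0.7 0.3 0 0 -0.13 0.2; 0.3 -0.6 0.2 0 0 -0.13 0.2; 0.4 -0.6 0.3 0 0 -0.13 0.2; 0.4 -0.6 0.2 0 0 -0.13 0.2; 0.5 -0.5 0.3 0 0 -0.13 0.2; 0.6 -0.4 0.2 0 0 -0.13 0.2; 0.6 -0.4 0.3 0 0 -0.13 0.2",
)

```text
clock: 17.75
eef_pos: [432.9, 313.2, 200.4]
tcp_rot: [-3.142, 0.001, -2.442]
contact_force: [0.5, -0.5, -0.2]
opening: 0.601
```

Run:
```python
from h import *
from rig import r
c=r.camera_info("wrist"); s=r.sense();print(s["contact_force"],s["eef_pos"],s["tcp_rot"],s["opening"],s["clock"],s["qpos"].round(2))
np.savez("w11.npz",**c)
for n in("wrist","side"): cv2.imwrite(f"pics/{n}11.png",r.grab_frame(n)[:,:,::-1])
crop("pics/side11.png","pics/side11c.png",150,230,440,450,2.7)
im=cv2.imread("pics/wrist11.png"); h=cv2.cvtColor(im,cv2.COLOR_BGR2HSV); m=cv2.inRange(h,(0,140,40),(8,255,255))|cv2.inRange(h,(172,140,40),(180,255,255))
k,l,st,ce=cv2.connectedComponentsWithStats(m)
for i in range(1,k):
    if st[i,4]>200: print(st[i],ce[i],onz("wrist",ce[i],117,c).round(1))
```

```text
[ 0.52617079 -0.50720468 -0.19330523] [432.8613595  313.20023245 200.38971646] [-3.14157110e+00  8.69630091e-04 -2.44202521e+00] 0.6006625870043089 17.75 [ 0.62  0.21  1.83  0.    1.1  -1.65]
[ 297  209   36   38 1079] [314.76367006 227.63762743] [432.5 309.6 117. ]
```

View pics/wrist11.png

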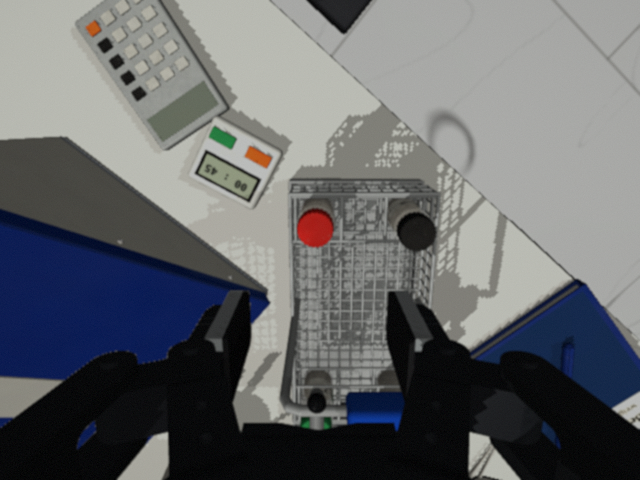

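View pics/side11c.png

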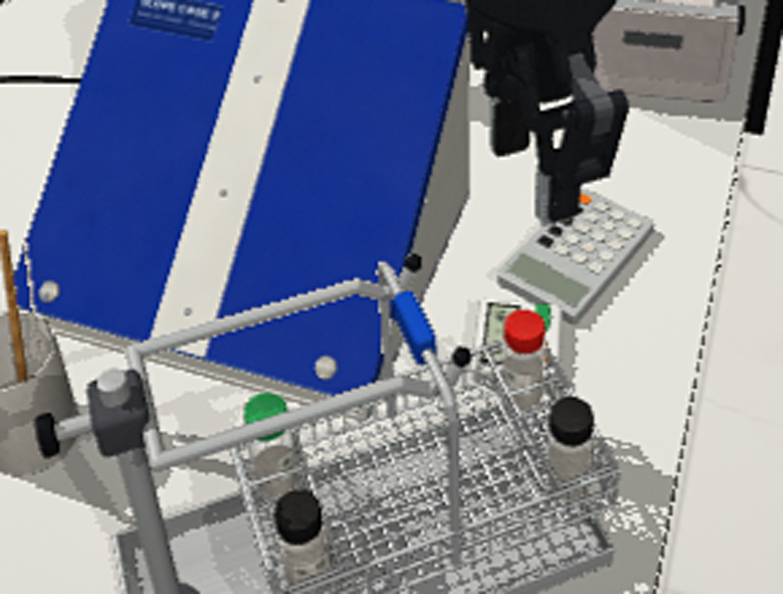

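Run:
```python
from h import *
z=np.load("w11.npz"); c={k:z[k] for k in z}
def cent(n,roi):
    x0,y0,x1,y1=roi; h=cv2.cvtColor(cv2.imread(n),cv2.COLOR_BGR2HSV)[y0:y1,x0:x1]; m=cv2.inRange(h,(0,140,40),(8,255,255))|cv2.inRange(h,(172,140,40),(180,255,255))
    k,l,st,ce=cv2.connectedComponentsWithStats(m); i=1+np.argmax(st[1:,4]); print(st[i]); return ce[i]+[x0,y0]
a=cent("pics/side11.png",(320,330,360,370)); print(a,onz("side",a,115).round(1),onz("side",a,117))
print(tri([ray("side",a),ray("wrist",(314.8,227.6),c)]))
s=np.array([473,390.3]); R=np.array([[np.cos(.7),-np.sin(.7)],[np.sin(.7),np.cos(.7)]])
print(R.T@(np.array([432.5,309.6])-s))
```

```text
[ 17  15  15  16 196]
[343.75510204 352.34693878] [433.  311.2 115. ] [432.61222358 312.82563098 117.        ]
(array([433.21080427, 310.13807039, 113.75569593]), [np.float64(0.02825130167484705), np.float64(0.028251301674620182)])
[-82.96447595 -35.63194818]
```

Request:
jog_arm(
  increments="0.2 -0.2 3 0 0 0 0.2; 0 0 3.5 0 0 0 0.2; 0 0 3 0 0 0 0.2; 0 0 2 0 0 0 0.2; 0 0 1.2 0 0 0 0.2; 0 0 0.8 0 0 0 0.2; 0 0 0 0 0 0 0.2; 0 0 0 0 0 0 0.2",
  squeeze=40,
)

```text
clock: 18.65
eef_pos: [433.2, 311.0, 65.4]
tcp_rot: [-3.142, 0.001, -2.448]
contact_force: [-0.3, -0.6, 0.5]
opening: 0.6
```

Run:
```python
from h import *
from rig import r
s=r.sense();print(s["contact_force"],s["eef_pos"],s["opening"],s["clock"])
for n in("wrist","side"): cv2.imwrite(f"pics/{n}12.png",r.grab_frame(n)[:,:,::-1])
crop("pics/side12.png","pics/side12c.png",270,250,440,410,4)
```

```text
[-0.29591351 -0.5606781   0.53743946] [433.1895242  310.96491869  65.39376694] 0.6000093884454019 18.65
```

View pics/wrist12.png

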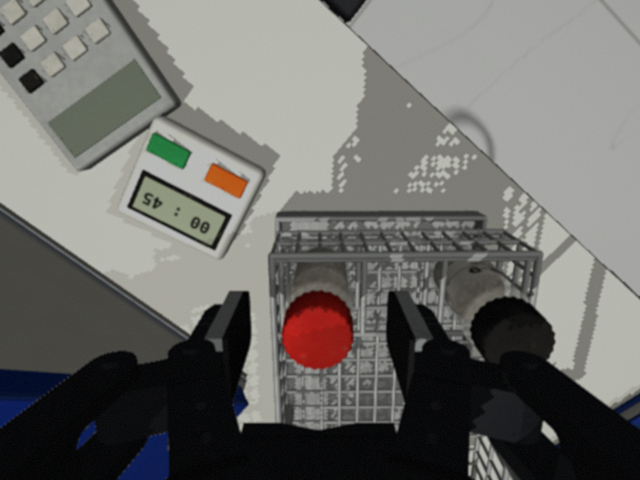

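View pics/side12c.png

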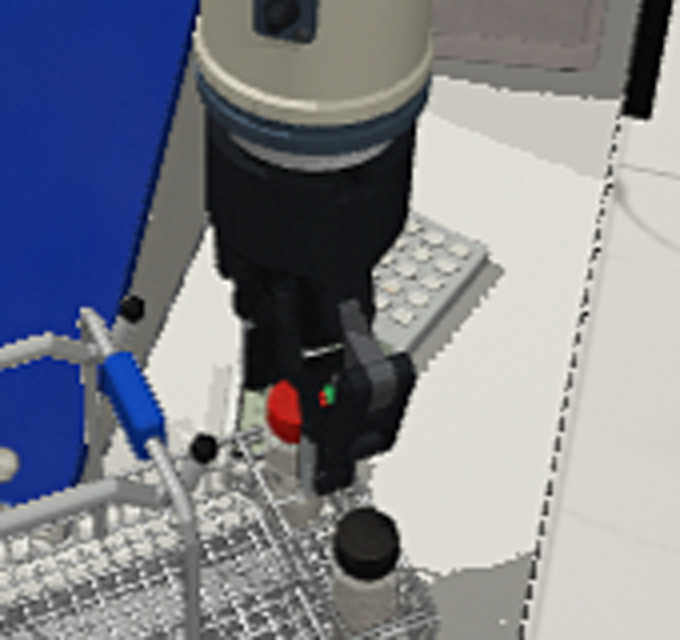

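Run:
```python
from h import *
for z in (85,95,105): print(z,(proj("side",[433.2-.644*29,311+.765*29,z])[0]-[270,250])*4)
```

```text
85 [322.85511833 511.87206692]
95 [323.86711834 495.905409  ]
105 [324.89612235 479.67047348]
```

Request:
jog_arm(
  increments="0 0 0.3 0 0 0 0; 0 0 0 0 0 0 -0.2; 0 0 0 0 0 0 -0.4; 0 0 0 0 0 0 -0.6; 0 0 0 0 0 0 -1; 0 0 0 0 0 0 -1; 0 0 0 0 0 0 -1; 0 0 0 0 0 0 -1",
)

```text
clock: 19.55
eef_pos: [432.6, 310.5, 61.6]
tcp_rot: [3.142, 0.0, -2.447]
contact_force: [-0.7, 0.6, 0.6]
opening: 0.285
```

Run:
```python
from h import *
from rig import r
s=r.sense();print(s["contact_force"],s["eef_pos"],s["opening"],s["clock"])
for n in("wrist","side"): cv2.imwrite(f"pics/{n}13.png",r.grab_frame(n)[:,:,::-1])
crop("pics/side13.png","pics/side13c.png",270,250,440,410,4)
```

```text
[-0.70137952  0.57031458  0.58379099] [432.59997655 310.49693287  61.59931564] 0.2849953057658922 19.55
```

View pics/wrist13.png

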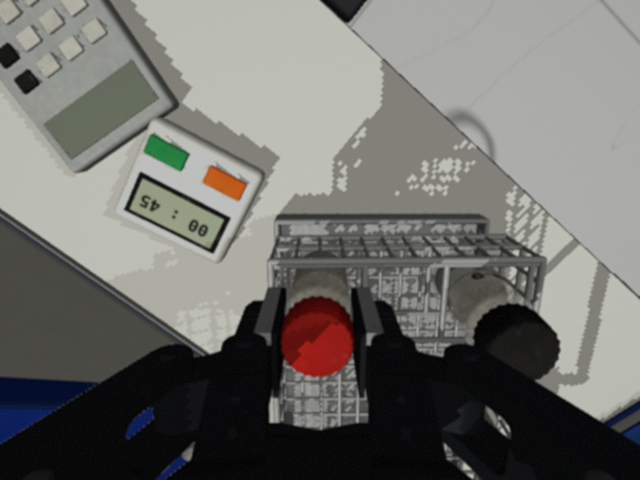

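View pics/side13c.png

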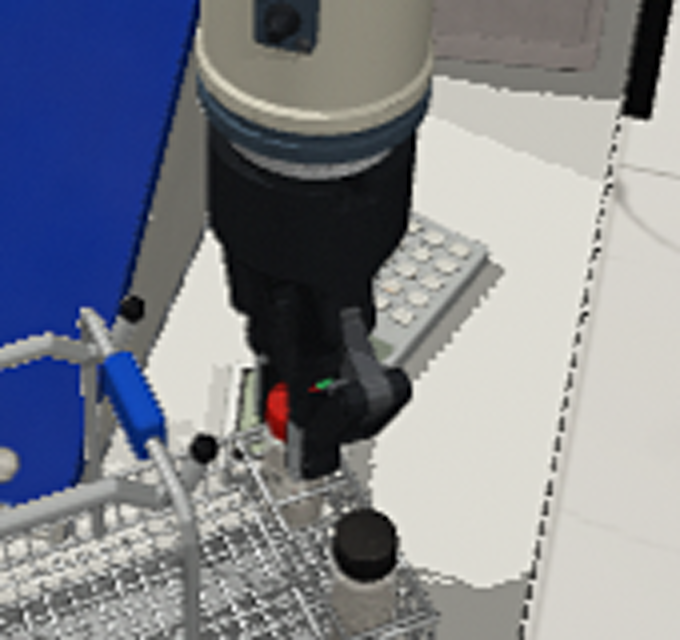

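Run:
```python
from h import *
for z in (85,95,105): print(z,(proj("side",[433-.644*17,311+.765*17,z])[0]-[270,250])*4)
```

```text
85 [310.50043634 489.06972783]
95 [311.39762336 473.12430611]
105 [312.30968654 456.91449501]
```

Request:
jog_arm(
  increments="0 0 0 0 0 0 -1; 0 0 -0.3 0 0 0 -1; 0 0 -0.7 0 0 0 -1; 0 0 -1 0 0 0 -1; 0 0 -2 0 0 0 -1; 0 0 -2.5 0 0 0 -1; 0 0 -2.5 0 0 0 -1; 0 0 -2 0 0 0 -1",
)

```text
clock: 20.45
eef_pos: [433.0, 310.8, 174.1]
tcp_rot: [-3.141, 0.002, -2.447]
contact_force: [0.1, -0.7, -0.0]
opening: 0.289
```

Run:
```python
from h import *
from rig import r
s=r.sense();print(s["contact_force"],s["eef_pos"],s["opening"],s["clock"],s["tcp_rot"])
for n in("wrist","side"): cv2.imwrite(f"pics/{n}14.png",r.grab_frame(n)[:,:,::-1])
crop("pics/side14.png","pics/side14c.png",150,200,440,430,2.7)
```

```text
[ 0.09735472 -0.74568918 -0.03079562] [433.04702847 310.79658771 174.0581634 ] 0.28898340145861373 20.45 [-3.14142543e+00  2.04403589e-03 -2.44736215e+00]
```

View pics/side14c.png

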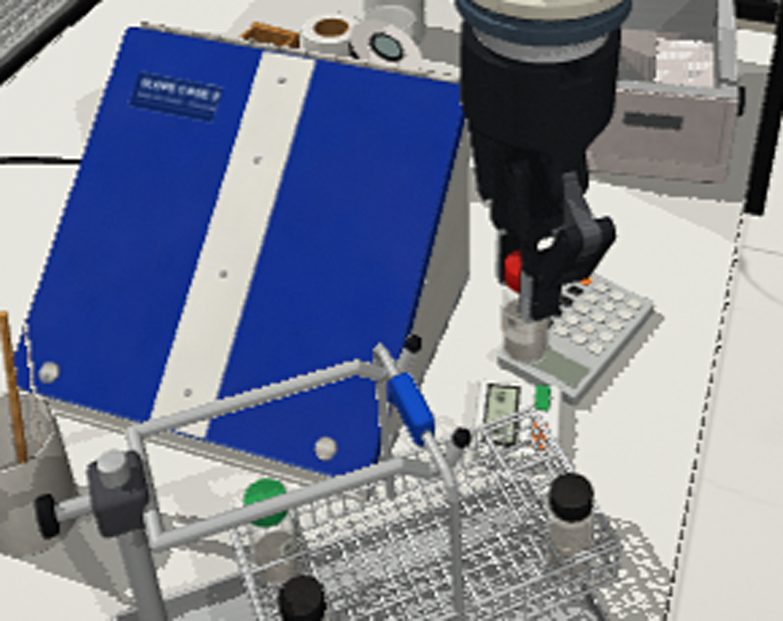

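View pics/wrist14.png

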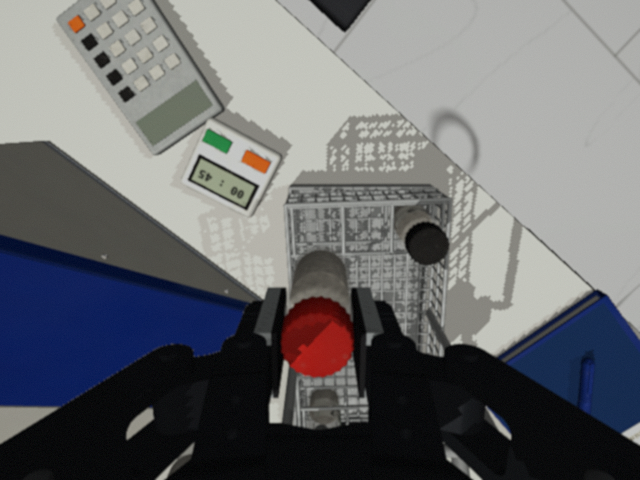

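Run:
```python
from h import *
D=Rdown
print(ray("scene",(358.3,229))[0].shape)
F=Ro.from_euler("y",-0.5).as_matrix()@D(np.pi)
a=-F[:,2]; L=np.array([649,-34,124.])
plan(([433,310.8,174.1],D(-2.447)),[([440,270,280],D(-2.6),3),([480,60,370],Ro.from_euler("y",-0.25).as_matrix()@D(-2.95),6),(L+260*a,F,3)],g=-1)
print(a,L+260*a)
for z in (155,160,165,170): print(z,(proj("side",[433.2,311,z])[0]-[150,200])*2.7)
```

```text
(3,)
0.7 -1.2 -3.5 0 0 0.05 -1; 0.6 -1.2 -3.6 0 0 0.05 -1; 0.6 -1.3 -3.5 0 0 0.05 -1; 1.2 -3.3 -1.5 0.02 -0.04 0.06 -1; 1 -3.5 -1.5 0.01 -0.04 0.06 -1; 0.7 -3.5 -1.4 0.02 -0.04 0.06 -1; 0.5 -3.5 -1.5 0.01 -0.04 0.05 -1; 0.2 -3.6 -1.4 0.02 -0.03 0.06 -1

-0.1 -3.6 -1.3 0.01 -0.04 0.06 -1; -0.7 -3.3 0.9 0.01 -0.08 0.06 -1; -0.7 -3.3 1.1 0.01 -0.09 0.07 -1; -0.9 -3.2 1.1 0 -0.08 0.06 -1; 0 0 0 0 0 0 -1; 0 0 0 0 0 0 -1; 0 0 0 0 0 0 -1; 0 0 0 0 0 0 -1

end [524.  -33.6 351.9] [ 3.138  0.497 -3.139]
[-4.79425539e-01 -1.22464680e-16  8.77582562e-01] [524.34935996 -34.         352.17146609]
155 [525.02224205 364.79925965]
160 [525.2994582  358.79672741]
165 [525.57904582 352.74284582]
170 [525.86103548 346.63695315]
```

Request:
jog_arm(
  increments="0.7 -1.2 -3.5 0 0 0.05 -1; 0.6 -1.2 -3.6 0 0 0.05 -1; 0.6 -1.3 -3.5 0 0 0.05 -1; 1.2 -3.3 -1.5 0.02 -0.04 0.06 -1; 1 -3.5 -1.5 0.01 -0.04 0.06 -1; 0.7 -3.5 -1.4 0.02 -0.04 0.06 -1; 0.5 -3.5 -1.5 0.01 -0.04 0.05 -1; 0.2 -3.6 -1.4 0.02 -0.03 0.06 -1",
)

```text
clock: 21.35
eef_pos: [472.0, 93.2, 353.1]
tcp_rot: [-3.09, 0.2, -2.885]
contact_force: [-0.3, 0.3, -1.4]
opening: 0.287
```

Request:
jog_arm(
  increments="-0.1 -3.6 -1.3 0.01 -0.04 0.06 -1; -0.7 -3.3 0.9 0.01 -0.08 0.06 -1; -0.7 -3.3 1.1 0.01 -0.09 0.07 -1; -0.9 -3.2 1.1 0 -0.08 0.06 -1; 0 0 0 0 0 0 -1; 0 0 0 0 0 0 -1; 0 0 0 0 0 0 -1; 0 0 0 0 0 0 -1",
)

```text
clock: 22.15
eef_pos: [523.8, -32.9, 349.8]
tcp_rot: [3.139, 0.497, -3.137]
contact_force: [0.1, -0.1, 0.2]
opening: 0.284
```

Run:
```python
from h import *
from rig import r
c=r.camera_info("wrist"); s=r.sense();print(s["contact_force"],s["eef_pos"],s["tcp_rot"],s["opening"],s["clock"],s["qpos"].round(2))
np.savez("w15.npz",**c)
for n in("wrist","side","scene"): cv2.imwrite(f"pics/{n}15.png",r.grab_frame(n)[:,:,::-1])
crop("pics/scene15.png","pics/scene15c.png",260,100,460,300,3)
```

```text
[ 0.14544734 -0.1188765   0.19483669] [523.82020603 -32.94964819 349.81408115] [ 3.13852558  0.49730944 -3.13721018] 0.28427398827980666 22.15 [-0.11 -0.21  2.02  0.07  0.85 -1.72]
```

View pics/wrist15.png

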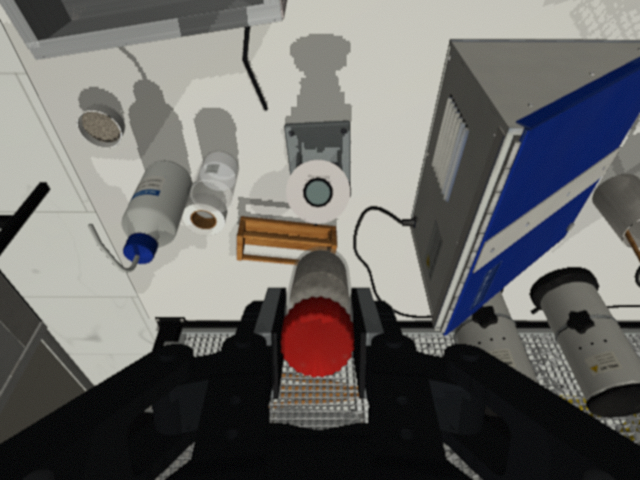

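View pics/side15.png

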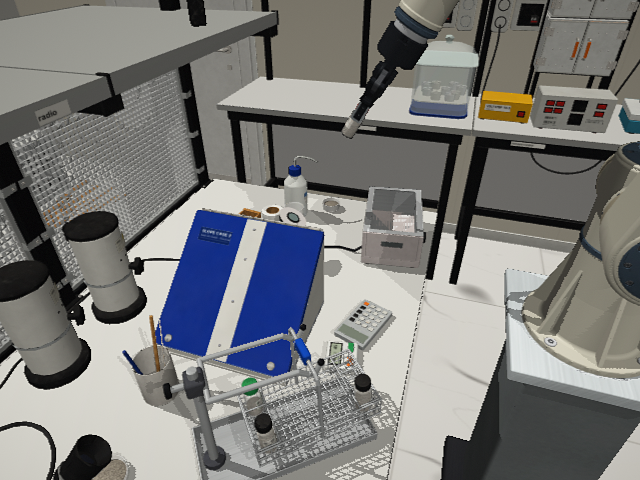

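View pics/scene15c.png

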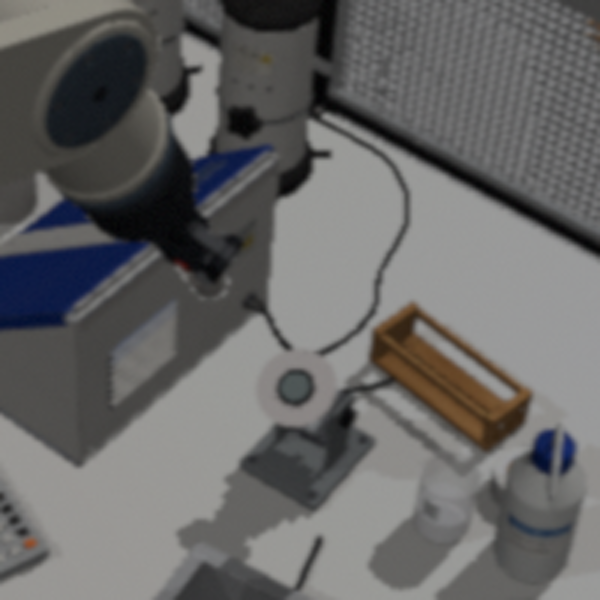

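Run:
```python
from h import *
z=np.load("w15.npz"); c={k:z[k] for k in z}
im=cv2.imread("pics/wrist15.png"); g=cv2.cvtColor(im,cv2.COLOR_BGR2GRAY)
# lens: teal-ish glass
roi=(295,168,342,214); x0,y0,x1,y1=roi; m=(g[y0:y1,x0:x1]<150).astype(np.uint8)
k,l,st,ce=cv2.connectedComponentsWithStats(m)
j=max(range(1,k),key=lambda i: st[i,4] if 60<st[i,4]<1500 else 0); lw=ce[j]+[x0,y0]; print("lens",st[j],lw)
h=cv2.cvtColor(im,cv2.COLOR_BGR2HSV); crop("pics/wrist15.png","pics/w15c.png",270,100,370,240,4)
# lens in side, refine dark-teal
for n,roi in(("side",(280,205,305,230)),("scene",(345,215,372,243))):
    x0,y0,x1,y1=roi; s=cv2.cvtColor(cv2.imread(f"pics/{n}15.png"),cv2.COLOR_BGR2GRAY)[y0:y1,x0:x1]; print(n); print(s[::2,::2])
print(tri([ray("wrist",lw,c),ray("side",(292.8,217.3))]),tri([ray("wrist",lw,c),ray("scene",(358.3,229))]))
print(onz("wrist",lw,126,c))
for e in ((286,124),(350,122)): print("foot",onz("wrist",e,10,c).round(1))
```

```text
lens [  7   8  32  32 764] [317.54842932 191.7395288 ]
side
[[199 197 196 154 155 159 159 163 166 170 169 174 129]
 [230 185 191 183 189 171 159 162 166 170 170 164 142]
 [226 193 194 194 195 194 195 197 170 168 169 143 133]
 [200 194 195 195 197 198 197 197 196 197 158 147 132]
 [195 195 194 199  35  63  66  79 198 196 198 138 129]
 [185 196 195 165  49 120 119 118  57 179 196 201 118]
 [ 76 198 195 205   4 120 117 115 119  82 198 196 181]
 [ 15 181 195 197 141  20 112 118 119  45 188 195 196]
 [139  42 194 196 199 171  37   6   9  34 192 195 195]
 [118 133 133 129 170 197 202 207 180 193 196 194 194]
 [ 47  45  45  56  94 114 115 120 113 172 191 199 197]
 [ 49  49  49  49  50  50  49  47  44  66  88 114 105]
 [ 49  48  48  48  49  50  51  49  49  49  49  47  45]]
scene
[[153 154 153 151 119  50 114 149 151 152 151 136  95  63]
 [153 153 153 152 145 125 129 136 133 136 108  65  88 136]
 [153 152 150 140 136 136 136 134 135 135 134 131 149 153]
 [153 151 139 136 135 134 133 134 134 135 135 136 141 152]
 [152 143 136 135 134 109  75  72  89 124 136 135 136 147]
 [149 137 136 134 106  70  78  78  68  74 130 136 135 141]
 [146 135 136 127  71  81  83  84  82  63 124 135 136 140]
 [143 135 136 117  67  84  84  83  82  58 111 136 134 134]
 [144 135 134 123  65  77  83  83  71  60 125 136 135 119]
 [148 136 136 130  99  54  62  55  55 107 135 135 132  94]
 [152 139 136 135 132 117  97  90 123 135 136 135 119  69]
 [153 148 137 135 136 135 133 134 135 135 135 123  83  66]
 [153 153 146 137 135 135 136 135 135 134 124  90  61  44]
 [153 153 148 110 100 119 122 124 119 119 106  67  45  39]]
(array([650.30398966, -32.5608013 , 124.77606686]), [np.float64(0.15734597851866616), np.float64(0.15734597851859158)]) (array([653.15319417, -32.6035148 , 119.18150701]), [np.float64(1.06108451592202), np.float64(1.0610845159221423)])
[649.14384612 -32.55267587 126.        ]
foot [633.7 -71.8  10. ]
foot [630.6   7.8  10. ]
```

View pics/w15c.png

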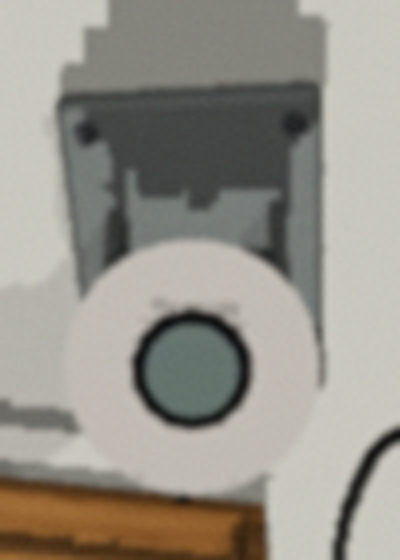

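Run:
```python
from h import *
z=np.load("w15.npz"); c={k:z[k] for k in z}
p0=np.array([523.82,-32.95,349.81]); R0=Ro.from_euler("xyz",[3.13853,.49731,-3.13721]).as_matrix()
h=cv2.cvtColor(cv2.imread("pics/wrist15.png"),cv2.COLOR_BGR2HSV); m=cv2.inRange(h,(0,140,40),(8,255,255))|cv2.inRange(h,(172,140,40),(180,255,255))
k,l,st,ce=cv2.connectedComponentsWithStats(m); i=1+np.argmax(st[1:,4]); print(st[i],ce[i])
def onplane(uv,tz):
    o,d=ray("wrist",uv,c); o=R0.T@(o-p0); d=R0.T@d; return o+d*(tz-o[2])/d[2]
for tz in(-54,-57,-60): print("cap",tz,onplane((st[i][0]+st[i][2]/2,st[i][1]+st[i][3]/2),tz).round(1))
# cap width check
print("capwidth", (onplane((st[i][0]+st[i][2],337),-57)-onplane((st[i][0],337),-57)).round(1))
print("vial far edge base", onplane((320,249.5),8.6).round(1))
print("base in side", proj("side",p0+R0@np.array([0,0,8.6])))
crop("pics/side15.png","pics/side15c.png",320,60,440,150,6)
crop("pics/wrist15.png","pics/wrist15d.png",260,230,380,400,3.4)
```

```text
[ 280  297   75   80 4655] [316.94736842 337.02878625]
cap -54 [  0.7  -0.5 -54. ]
cap -57 [  2.5  -0.5 -57. ]
cap -60 [  4.2  -0.5 -60. ]
capwidth [ 0.  24.3  0. ]
vial far edge base [11.2  0.6  8.6]
base in side [[346.58811968 134.34592888]]
```

View pics/side15c.png

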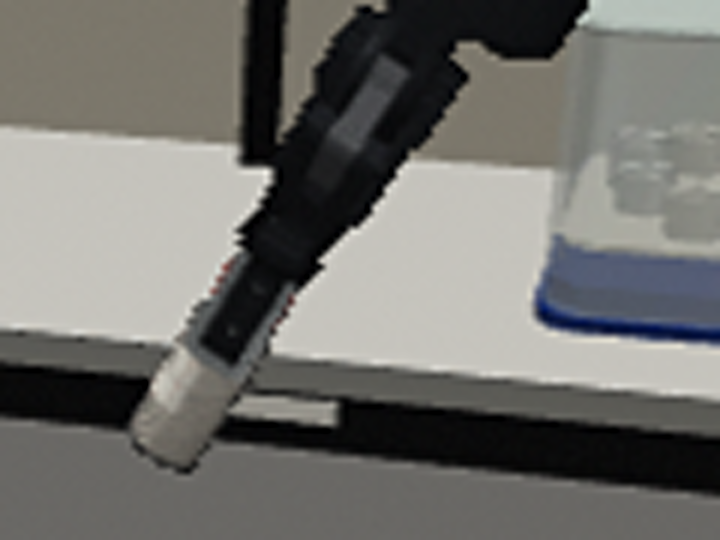

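View pics/wrist15d.png

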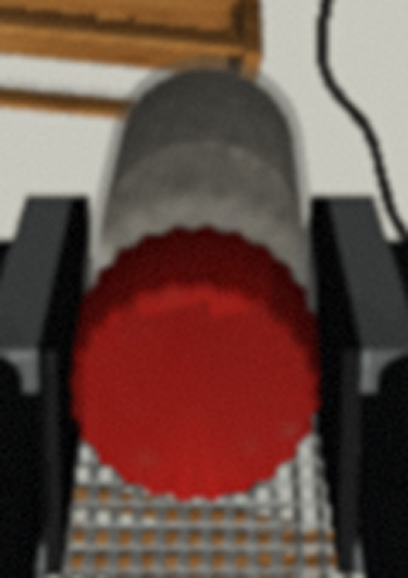

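Run:
```python
from h import *
p0=np.array([523.82,-32.95,349.81]); R0=Ro.from_euler("xyz",[3.13853,.49731,-3.13721]).as_matrix()
a=-R0[:,2]; L=np.array([649.2,-32.6,126]); t=L+68.6*a; print(a,t,R0.T@(t-p0))
```

```text
[-0.47704287 -0.00515341  0.87886492] [616.47485923 -32.9535236  186.29013338] [ -3.42139547  -0.9851101  187.91219583]
```

Go most of the way (165 of 188 mm), then check.

Request:
jog_arm(
  increments="-0.1 0 2.5 0 0 0 -1; -0.1 -0.1 3 0 0 0 -1; -0.1 0 3 0 0 0 -1; 0 0 3 0 0 0 -1; 0 0 2.5 0 0 0 -1; 0 0 1.5 0 0 0 -1; 0 0 0.9 0 0 0 -1; 0 0 0 0 0 0 -1",
)

```text
clock: 23.1
eef_pos: [604.2, -33.8, 205.6]
tcp_rot: [3.138, 0.495, -3.138]
contact_force: [-0.8, 0.3, 0.4]
opening: 0.287
```

Run:
```python
from h import *
from rig import r
c=r.camera_info("wrist"); s=r.sense();p=s["eef_pos"];R=Ro.from_euler("xyz",s["tcp_rot"]).as_matrix()
print(s["contact_force"],p,s["tcp_rot"],s["opening"],s["clock"],s["qvel"].round(3))
t=np.array([616.5,-33,186.3]); print("rem",R.T@(t-p))
np.savez("w16.npz",**c,p=p,R=R)
for n in("wrist","side","scene"): cv2.imwrite(f"pics/{n}16.png",r.grab_frame(n)[:,:,::-1])
crop("pics/scene16.png","pics/scene16c.png",290,150,430,290,4)
crop("pics/side16.png","pics/side16c.png",230,120,400,260,4)
```

```text
[-0.80012662  0.31884919  0.42429775] [604.24287277 -33.76800851 205.56556384] [ 3.13828113  0.49548428 -3.13842753] 0.28702788708372323 23.1 [-0.004 -0.035 -0.007 -0.001  0.021  0.003]
rem [-1.62519035  0.65377712 22.77982192]
```

View pics/wrist16.png

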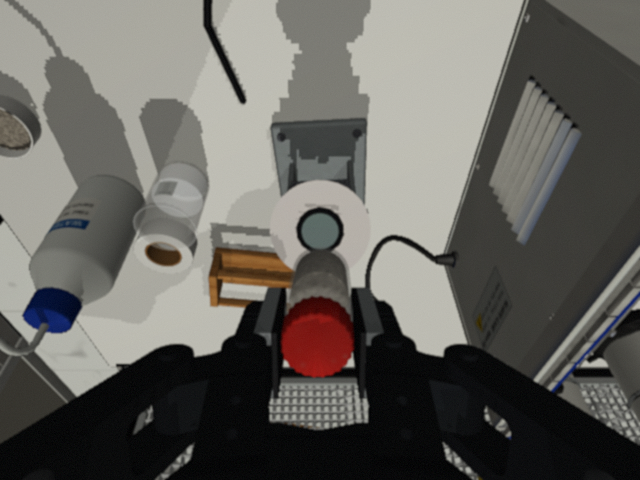

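View pics/scene16c.png

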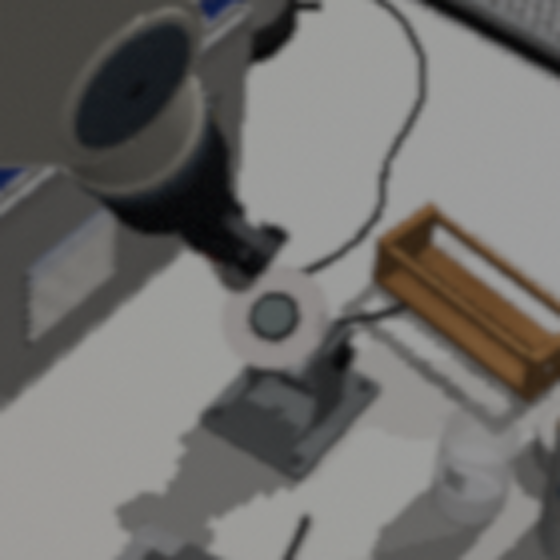

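View pics/side16c.png

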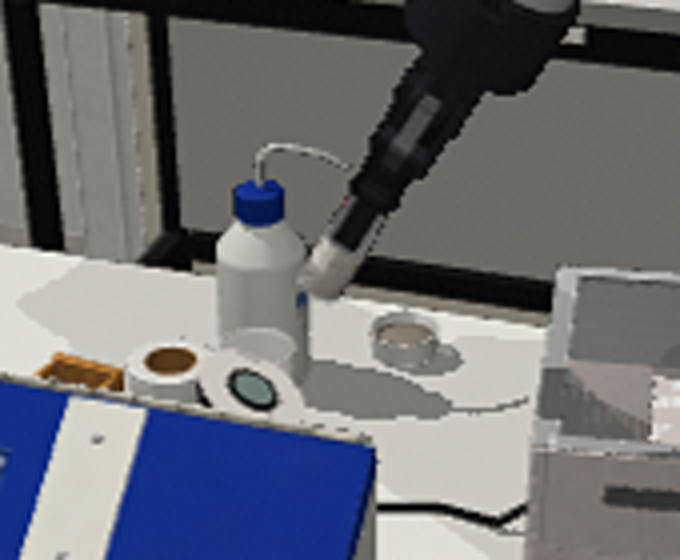

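Run:
```python
from h import *
z=np.load("w16.npz"); c={k:z[k] for k in ("K","rvec","tvec")}; p=z["p"];R=z["R"]
z2=np.load("w15.npz"); c2={k:z2[k] for k in ("K","rvec","tvec")}
for tz in(-60,-30,8.6,60,91): print(tz,((proj("side",p+R@[0,0,tz])[0]-[230,120])*4).round(0))
im=cv2.cvtColor(cv2.imread("pics/wrist16.png"),cv2.COLOR_BGR2GRAY); x0,y0=290,200
m=(im[200:252,290:350]<150).astype(np.uint8); k,l,st,ce=cv2.connectedComponentsWithStats(m); print(st,ce+[x0,y0])
lw=(320.5,229)
print(tri([ray("wrist",lw,c),ray("side",(292.8,217.3))]),onz("wrist",lw,126,c),tri([ray("wrist",lw,c),ray("wrist",(317.55,191.7),c2)])[0])
for e in ((272.5,125.5),(367,120)): print("foot",onz("wrist",e,10,c).round(1))
```

```text
-60 [374. 198.]
-30 [349. 239.]
8.6 [318. 289.]
60 [279. 352.]
91 [256. 388.]
[[   0    0   60   52 1254]
 [  16    4    9    3   12]
 [   5    5   50   47 1854]] [[319.14194577 220.05502392]
 [309.83333333 205.08333333]
 [319.80474649 229.31499461]]
(array([649.86313559, -32.15142333, 124.68749922]), [np.float64(0.6010053291006886), np.float64(0.6010053291006263)]) [647.81410521 -32.07884928 126.        ] [655.20470271 -32.23202724 118.17720983]
foot [635.2 -72.6  10. ]
foot [629.8   8.1  10. ]
```

Request:
jog_arm(
  increments="-0.1 0 0.6 0 0 0 -1; 0 0 0.8 0 0 0 -1; 0 0 0.6 0 0 0 -1; 0 0 0.2 0 0 0 -1; 0 0 0 0 0 0 -1; 0 0 0 0 0 0 -1; 0 0 0 0 0 0 -1; 0 0 0 0 0 0 -1",
)

```text
clock: 24.05
eef_pos: [615.7, -34.2, 188.0]
tcp_rot: [3.139, 0.498, -3.139]
contact_force: [0.4, -0.3, -0.2]
opening: 0.286
```

Run:
```python
from h import *
from rig import r
c=r.camera_info("wrist"); s=r.sense();p=s["eef_pos"];R=Ro.from_euler("xyz",s["tcp_rot"]).as_matrix()
print(s["contact_force"],p,s["tcp_rot"],s["opening"],s["clock"],s["qvel"].round(3))
L=np.array([649.3,-32.3,125.7]); b=p+R@[0,0,8.6]; d=b-L; a=np.array([-.479,-.01,.878]); print("dist",d@a,"off",np.linalg.norm(d-a*(d@a)),"ang",np.arccos(-R[:,2]@a/np.linalg.norm(a)))
for n in("wrist","side","scene"): cv2.imwrite(f"pics/{n}17.png",r.grab_frame(n)[:,:,::-1])
crop("pics/side17.png","pics/side17c.png",230,120,400,260,4)
for tz in(8.6,): print(tz,((proj("side",p+R@[0,0,tz])[0]-[230,120])*4).round(0))
```

```text
[ 0.43379267 -0.32654076 -0.20920623] [615.74422454 -34.21536265 188.03036251] [ 3.13852545  0.49763997 -3.13915419] 0.28578287130749247 24.05 [ 0.001  0.001  0.001  0.001 -0.005  0.001]
dist 62.21675793199988 off 1.3132239146728681 ang 0.006039541504461469
8.6 [299. 313.]
```

View pics/wrist17.png

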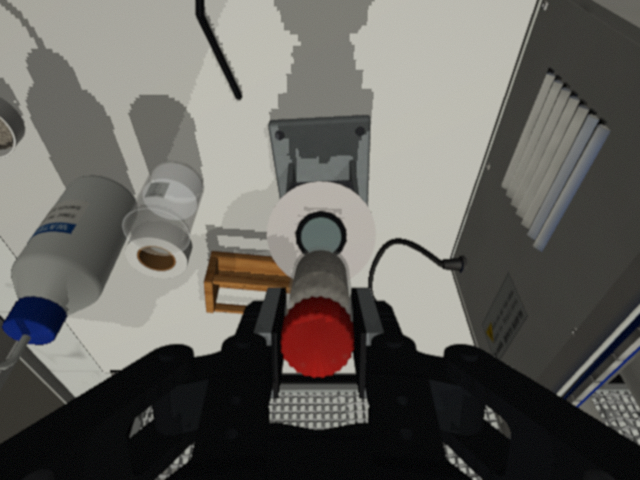

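View pics/side17c.png

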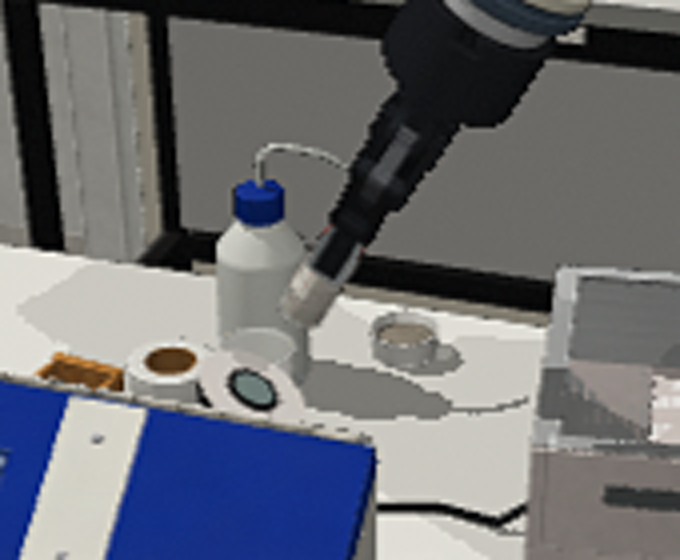

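View pics/side17.png

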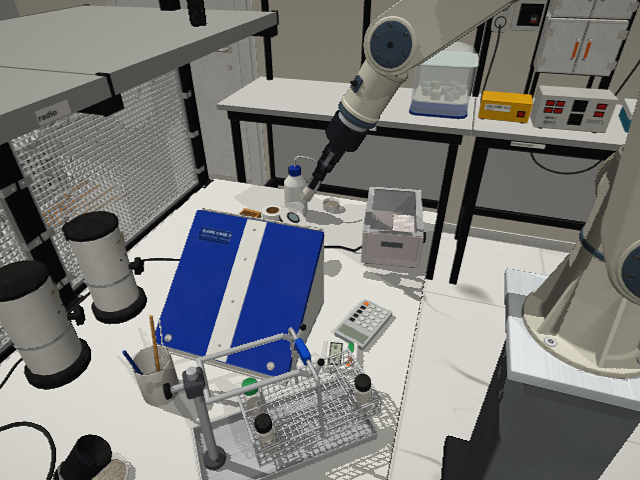

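View pics/scene17.png

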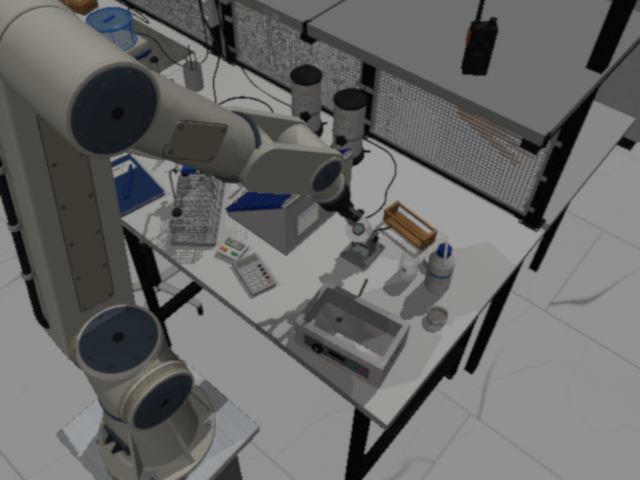

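Run:
```python
from rig import r
print(r.sign_off())
```

```text
the job is handed in; nothing more can be done
None
```

The basket hangs by its bail on both prongs, let go, with the red vial's end at the open front. The red-capped vial is held still in front of the inspection camera. I handed the job in at about 24 s of the 69 s allowed; no verdict was reported.

**Last checks**
- **Vial:** its base is about 62 mm from the front glass, about 1.5 mm off the lens axis, and its axis is within about 0.01 rad of the one I assumed. The arm is still, and the tool feels no outside force beyond sensor noise.
- **Basket:** the last side picture shows it hanging level in both seats with the green and two black vials in it. The camera, beaker, wash bottle and cup look to be where they were at the start.

**What disagreed**
- **First grasp missed:** the visible fingertips end about 30 mm short of the reported TCP. The first lift came up without the basket and the second grasp caught only the top edge of the grip. I then closed 30 mm lower, and used that offset for the vial too.
- **Scene camera:** its heights and positions came out a few millimetres off those from the side and wrist cameras. I trusted the latter two, which agreed to under 1 mm.
- **Inspection camera heading:** different views put it anywhere from 0 to 0.07 rad. I assumed about 0.02, so the true angle error of the vial could be about 0.03 rad. The limit is 0.15 rad.

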